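Load the parts tumbler with the scoop

TASK

Pick all the alloy castings out of the pocket tray and gather them in the steel scoop, then tip the scoop over the tumbler so that they all land in its tub. Once they are all in, push the start lever fully over to the left as the robot sees it, and leave the empty scoop standing upright in the middle of its rubber mat again. Leave the spray can and the jar beside the tumbler where they are.

Things in the scene. Friction and masses are not known exactly. Their poses are not given: they have to be found in the camera images.
- casting1: Cast alloy block (grey metal, 60 g), stepped: lower part 62 long (x) x 24 wide (y) x 20 high, on it a centred upper part 44 (x) x 24 (y) x 16; 36 mm high in all. Origin at the centre of its underside, z up through it, long axis x. Starts in one pocket of the pocket tray, standing 22 mm above the tray's top. May be absent in a run.
- casting2: Cast alloy block (grey metal, 60 g), stepped: lower part 62 long (x) x 24 wide (y) x 20 high, on it a centred upper part 44 (x) x 24 (y) x 16; 36 mm high in all. Origin at the centre of its underside, z up through it, long axis x. Starts in one pocket of the pocket tray, standing 22 mm above the tray's top. May be absent in a run.
- casting3: Cast alloy block (grey metal, 60 g), stepped: lower part 62 long (x) x 24 wide (y) x 20 high, on it a centred upper part 44 (x) x 24 (y) x 16; 36 mm high in all. Origin at the centre of its underside, z up through it, long axis x. Starts in one pocket of the pocket tray, standing 22 mm above the tray's top. May be absent in a run.
- casting4: Cast alloy block (grey metal, 60 g), stepped: lower part 62 long (x) x 24 wide (y) x 20 high, on it a centred upper part 44 (x) x 24 (y) x 16; 36 mm high in all. Origin at the centre of its underside, z up through it, long axis x. Starts in one pocket of the pocket tray, standing 22 mm above the tray's top. May be absent in a run.
- casting5: Cast alloy block (grey metal, 60 g), stepped: lower part 62 long (x) x 24 wide (y) x 20 high, on it a centred upper part 44 (x) x 24 (y) x 16; 36 mm high in all. Origin at the centre of its underside, z up through it, long axis x. Starts in one pocket of the pocket tray, standing 22 mm above the tray's top. May be absent in a run.
- casting6: Cast alloy block (grey metal, 60 g), stepped: lower part 62 long (x) x 24 wide (y) x 20 high, on it a centred upper part 44 (x) x 24 (y) x 16; 36 mm high in all. Origin at the centre of its underside, z up through it, long axis x. Starts in one pocket of the pocket tray, standing 22 mm above the tray's top. May be absent in a run.
- pocket_tray: Fixed plywood tray 170 (x) x 180 (y) x 22 mm high, origin at the centre of its underside. Six blind pockets 68 x 30 mm (long side along x), 14 mm deep, centred at x = -41 and +41, y = -56, 0 and +56 mm.
- scoop: Sheet steel scoop, 0.28 kg. Origin: centre of its underside; +x towards the pouring lip. Floor 3 mm, x -100 to 50, then a 17 degree ramp to the lip (x 107, z 18). Side walls: outside y = -63 and 63, 42 high, x -100 to 105. Rear wall x -98.5, 60 high, with an upright wooden handle plate: 12 thick (x, centre -94), 60 wide (y), z 50 to 120 mm; pinch it from above across its thickness.
- scoop_lip (a point): Middle of the scoop's pouring lip (in the scoop at x = 107, y = 0, z = 18 mm); axes as the scoop's.
- scoop_handle (a point): Middle of the top edge of the scoop's handle plate (in the scoop at x = -94, y = 0, z = 120 mm); axes as the scoop's.
- mat: Fixed black rubber mat, the scoop's place: 240 (x) x 160 (y) x 4 mm, origin at the centre of its underside. At the start the scoop stands on its middle, lip in the mat's +x direction.
- tumbler: Fixed parts tumbler. Origin on the table under the centre of its open square tub: 250 x 250 mm outside, walls 6 mm, inner floor 26 mm and rim 135 mm above the table. In front of it (towards -x) a low control box 80 (x) x 150 (y) x 45 mm high, centred at x = -168 mm, carrying the start lever.
- tub_mouth (a point): Centre of the tub's open mouth, at rim height (135 mm above the table); axes as the tumbler's.
- start_lever (a joint): Start lever on the tumbler's control box: stick 75 mm long with a 26 mm black ball, pivot 67 mm above the table, swings across the front of the tub and stays where it is left. 0 = off, leaning 0.5 rad towards the tumbler's -y (the robot's right); 1.0 rad = fully on, leaning 0.5 rad towards +y (left). About 1 N at the ball moves it.
- start_lever_tip (a point): Centre of the ball at the end of the start lever, 133 mm above the table when off.
- spray_can: Bystander: upright white can, 56 mm diameter, 150 mm high; origin at the centre of its underside.
- jar: Bystander: closed jar 70 mm diameter, 90 mm high; origin at the centre of its underside.
Mind the look-alikes: they are no part of the job. Leave any orange look-alike of the casting1 alone.

How it is judged:
On the way, in this order (a step that is already met when the one before it is completed fails the run):
1. all the castings lie together in the scoop (x of casting1 in the frame of scoop between -0.11 and 0.115 m and y of casting1 in the frame of scoop between -0.07 and 0.07 m and z of casting1 in the frame of scoop between -0.01 and 0.1 m and x of casting2 in the frame of scoop between -0.11 and 0.115 m and y of casting2 in the frame of scoop between -0.07 and 0.07 m and z of casting2 in the frame of scoop between -0.01 and 0.1 m and x of casting3 in the frame of scoop between -0.11 and 0.115 m and y of casting3 in the frame of scoop between -0.07 and 0.07 m and z of casting3 in the frame of scoop between -0.01 and 0.1 m and x of casting4 in the frame of scoop between -0.11 and 0.115 m and y of casting4 in the frame of scoop between -0.07 and 0.07 m and z of casting4 in the frame of scoop between -0.01 and 0.1 m and x of casting5 in the frame of scoop between -0.11 and 0.115 m and y of casting5 in the frame of scoop between -0.07 and 0.07 m and z of casting5 in the frame of scoop between -0.01 and 0.1 m and x of casting6 in the frame of scoop between -0.11 and 0.115 m and y of casting6 in the frame of scoop between -0.07 and 0.07 m and z of casting6 in the frame of scoop between -0.01 and 0.1 m), for 0.2 s.
2. the scoop is tipped, lip down by more than 40 degrees, with its lip over the tub, while the start lever is still off (angle between scoop's own z axis and vertical above 0.7 rad and horizontal distance between scoop_lip and tub_mouth below 0.13 m and height (world z) of scoop_lip below 0.3 m and value of joint start_lever below 0.4 rad), for 0.1 s.
3. all the castings are in the tub, and then the start lever is pushed fully over (x of casting1 in the frame of tumbler between -0.125 and 0.125 m and y of casting1 in the frame of tumbler between -0.125 and 0.125 m and z of casting1 in the frame of tumbler between 0 and 0.125 m and x of casting2 in the frame of tumbler between -0.125 and 0.125 m and y of casting2 in the frame of tumbler between -0.125 and 0.125 m and z of casting2 in the frame of tumbler between 0 and 0.125 m and x of casting3 in the frame of tumbler between -0.125 and 0.125 m and y of casting3 in the frame of tumbler between -0.125 and 0.125 m and z of casting3 in the frame of tumbler between 0 and 0.125 m and x of casting4 in the frame of tumbler between -0.125 and 0.125 m and y of casting4 in the frame of tumbler between -0.125 and 0.125 m and z of casting4 in the frame of tumbler between 0 and 0.125 m and x of casting5 in the frame of tumbler between -0.125 and 0.125 m and y of casting5 in the frame of tumbler between -0.125 and 0.125 m and z of casting5 in the frame of tumbler between 0 and 0.125 m and x of casting6 in the frame of tumbler between -0.125 and 0.125 m and y of casting6 in the frame of tumbler between -0.125 and 0.125 m and z of casting6 in the frame of tumbler between 0 and 0.125 m and value of joint start_lever above 0.85 rad), for 0.2 s.
At the end, for the whole second after the job is handed in: All castings present lie in the tub below its rim, the start lever stands at 0.85 rad or more, and the scoop stands upright (within 0.1 rad) and still on its mat, within 50 mm of the mat's centre (all of step 3 and horizontal distance between scoop and mat below 0.05 m and height (world z) of scoop below 0.015 m and angle between scoop's own z axis and vertical below 0.1 rad and linear speed of scoop below 0.02 m/s); the robot touches nothing.
It fails at once if the spray can or the jar is moved more than 60 mm (distance of any of spray_can, jar from where it was at the start of the episode above 0.06 m).
Of casting1, casting2, casting3, casting4, casting5, casting6 only 4 to 6 are there at a start; the rules pass over those that are not, and their reading is None.
At some moment in a run one of scoop may be knocked a few centimetres aside while the robot is not near it.
Once in a run the grip may slacken for a moment while it holds something.
It also fails if it takes over 210 s, if anything falls off the work surface, if the arm or the gripper's body presses on something with over 40 N, if the wrist force passes 120 N, or if a joint passes its speed limit or range.

ROBOT

A 7-joint arm with a two-finger parallel gripper is mounted at the origin on the work surface. World frame = base frame: x ahead of the robot, y to its left, z up, the work surface at z = 0. Lengths are in m, angles in rad, forces in N, time in s.
With the tool pointing down it reaches from about 0.4 to 0.875 m from the base axis. Payload 19.3 kg.
Tool frame: the origin (TCP) lies midway between the tips of the shut fingers; the grasp point (between the pads) lies 19 mm behind it (bot.tcp_to_grasp is the distance from the TCP to the grasp point, in m); z points along the fingers, y is the direction in which the jaws open and shut (so a half turn about z gives the same grasp; the last joint's range is limited). The gripper opens to 85 mm and grips with 20 to 120 N. Pads are 22 mm wide; open, the fingers measure 114 mm over their backs; the gripper's body (76 mm by 85 mm) begins 54 mm behind the grasp point. The pads swing forward as they close: fully open they stand 13 mm farther back than shut.
Start: joints at [1.258, 0.521, -0.036, 1.599, 0.021, 1.021, -0.113], TCP at [0.15, -0.607, 0.231] pointing down, gripper open.
Joint ranges: [-2.91, 2.91], [-0.3, 2.13], [-1.5, 1.42], [0.17, 2.43], [-1.26, 4.41], [0.16, 1.93], [-2.52, 2.52]. Speed limits (rad/s): [1.89, 1.89, 2.39, 2.39, 3.01, 3.01, 3.01].

INTERFACE

Orientations are given as [roll, pitch, yaw] about the fixed x, y, z axes, in that order (R = Rz(yaw) Ry(pitch) Rx(roll)).
In Python, from workcell import bot gives the robot as it stands. The module is installed in compiled form; this text tells all that it offers.
- The arm moves only by the tool drive_tool, never from a script. Its argument "series" is a list of rows, each a list of 5 numbers: the opening in per cent of the stroke, from 0 (shut) to 100 (fully open), then the shift along the world's x, y, z in m, then the turn about the world's z in rad. A call has 1 to 12 rows; each row shifts and turns the pose as measured when the row begins; what a row does not reach is not made up. A row lasts 1/10 s, in which the tool goes at most 50 mm and 8.59 degrees, less where a joint would pass 70% of its speed; a pose out of reach is approached as far as the arm can. A call with a gripper value outside its range is refused whole. The fingers move at their own pace and stop on an object; "newtons" is the grip in N (left out, the last holds). Time passes only in rows, so rows that do not move let the fingers close. It gives the time, the measured TCP pose, the force and the opening at its end, in the units of the state.
- bot.observe(): the state, without advancing time (a new reading comes with each control period).
- bot.grab_frame(name): name is "side" or "top" or "wrist"; returns the picture (384x512x3 uint8, red, green, blue); there is no depth.
- bot.camera_info(name): a dict with "fx", "fy", "cx", "cy" (pixels), "cam_to_world" (4x4, takes a point from camera to world coordinates). Camera axes: x right, y down, z forward; pixel columns grow to the right and rows downward; lengths in m; the calibration is good to about 2 mm. A picture is of the moment at which its call begins: read the wrist's pose just before it. camera_info takes no time and is no camera call; for the wrist camera it gives the pose at the moment of the call.
- bot.job_done(): hands the job in, once; it reports no verdict.
Trained networks look in the newest picture that a camera, given by its name, has taken for a name from the list of things; names that differ only in an ending like _2 or _b are one class to them, and where a whole thing is asked for, a point or a joint stands for the part that bears it (a point fixed in the world has none). Each returns a list of dicts, best first, with "conf" (0 to 1); they miss things now and then, are a little off and sometimes report something else, mostly with a low value. They report only what shows in the picture. A call takes as long as a camera call. They do not tell look-alikes from the thing itself.
- bot.masks_of(camera, target): "mask" (384x512 bool, what is visible of it) and "point" ([column, row] in pixels, amid what is visible of it).
The state is a dict: "clock": time; "qpos": joint angles; "qd": joint speeds; "joint_efforts": joint torques, N m; "position": TCP position; "tool_rot": TCP orientation; "force": force on the tool from outside, world axes, zero at the start; "moment": the same for the moment, N m; "grip_width": finger opening in m.
Only numpy, scipy, OpenCV 4.12 (cv2) and the standard library are available. Lean on these libraries where they do the work, as an engineer would, in place of code of your own. Each camera call takes 0.05 s, during which the arm holds its last target.

## Working session

There is one attempt and no reset: what is moved stays moved. The work goes in short steps, Python scripts to look and compute and a tool call to move; the robot and the scene stay as the last step left them, time stands still between calls to the robot, and variables do not carry over. Pictures are saved under pics/ and viewed, and the job is handed in when it is done.

Besides the shell and the picture viewer there is one more tool, called after "Emit:" as name(argument=value, ...), one argument or row to a line, values as JSON. drive_tool: Moves the arm, as the interface text tells. Its arguments: {"type":"object","properties":{"series":{"type":"array","items":{"type":"array","items":{"type":"number"}}},"newtons":{"type":"number"}},"required":["series"]}

```bash
mkdir -p pics
python3 - <<'E'
from workcell import bot
import cv2
print(bot.observe())
for n in("side","top","wrist"):
    im=bot.grab_frame(n); cv2.imwrite(f"pics/{n}0.png",im[:,:,::-1])
    c=bot.camera_info(n); print(n,c)
E
```

```text
{'clock': 0.0, 'qpos': array([ 1.25780121,  0.52203347, -0.03634273,  1.60002032,  0.02120767,
        1.02112815, -0.11281084]), 'qd': array([ 0.00048602,  0.00132202,  0.00107801, -0.00064369,  0.00028078,
        0.00076391,  0.00059363]), 'joint_efforts': array([ 8.80056177e-04, -9.27099323e+01,  1.98035069e+00, -3.69940317e+01,
        1.76562817e-02,  8.21054477e-03, -2.33093442e-05]), 'position': array([ 0.15014289, -0.60632839,  0.23070904]), 'tool_rot': array([-3.14039181e+00,  8.66714914e-05,  2.42791882e-01]), 'force': array([ 0.25217762, -0.29610529,  0.40422462]), 'moment': array([ 0.03808146,  0.00861481, -0.03276078]), 'grip_width': 0.08544030357786464}
side {'fx': 394.9814805959338, 'fy': 394.9814805959338, 'cx': 256.87409140696116, 'cy': 191.90806527269848, 'cam_to_world': array([[ 0.99438124, -0.03645069,  0.09938457,  0.41288789],
       [-0.10392854, -0.51459946,  0.85110884, -1.19954459],
       [ 0.02011974, -0.85665556, -0.51549631,  0.80880629],
       [ 0.        ,  0.        ,  0.        ,  1.        ]])}
top {'fx': 454.04392644991646, 'fy': 454.04392644991646, 'cx': 254.50047550574322, 'cy': 190.4430226427861, 'cam_to_world': array([[ 0.02773334, -0.99380468,  0.10762492,  0.41559859],
       [-0.99953827, -0.0289071 , -0.00936102, -0.00838903],
       [ 0.01241415, -0.10731562, -0.9941475 ,  1.40389073],
       [ 0.        ,  0.        ,  0.        ,  1.        ]])}
wrist {'fx': 280.1501198022556, 'fy': 280.1501198022556, 'cx': 251.01917746678612, 'cy': 195.1648138267614, 'cam_to_world': array([[ 0.2401064 , -0.91924199, -0.31199853,  0.23124564],
       [-0.97074554, -0.22783669, -0.07578614, -0.58659844],
       [-0.00141891,  0.32106792, -0.94705511,  0.37257078],
       [ 0.        ,  0.        ,  0.        ,  1.        ]])}
```

View pics/top0.png

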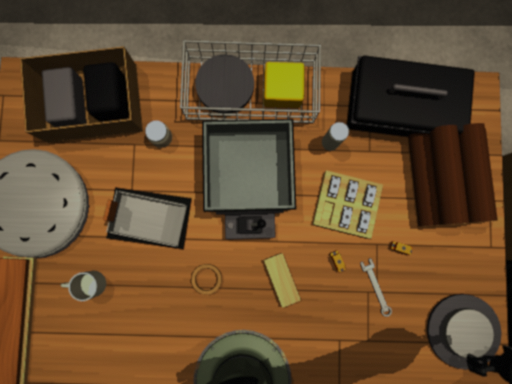

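View pics/side0.png

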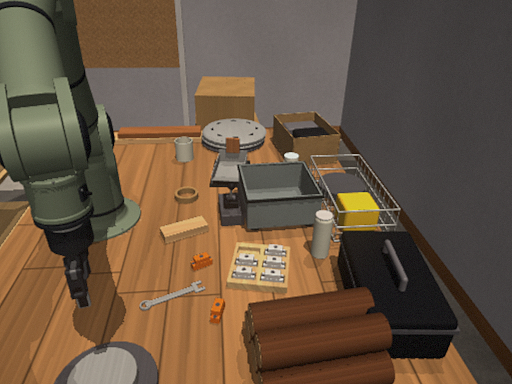

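View pics/wrist0.png

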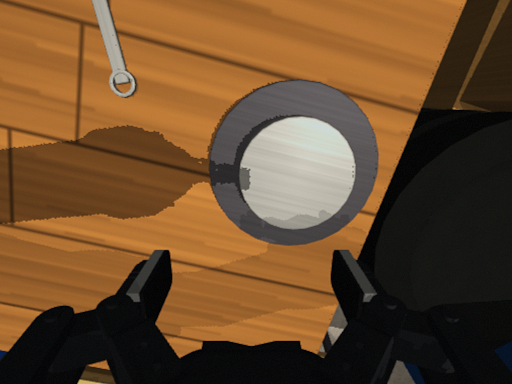

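```bash
cat > h.py <<'E'
from workcell import bot
import numpy as np, cv2
def p2w(cam,u,v,z):
    c=bot.camera_info(cam); T=c["cam_to_world"]
    d=T[:3,:3]@np.array([(u-c["cx"])/c["fx"],(v-c["cy"])/c["fy"],1]); o=T[:3,3]
    return o+d*(z-o[2])/d[2]
def w2p(cam,p):
    c=bot.camera_info(cam); T=c["cam_to_world"]
    q=T[:3,:3].T@(np.array(p)-T[:3,3]); return np.array([q[0]/q[2]*c["fx"]+c["cx"],q[1]/q[2]*c["fy"]+c["cy"]])
def rect(m,cam,z):
    ys,xs=np.nonzero(m); P=np.array([p2w(cam,u,v,z)[:2] for u,v in zip(xs,ys)],np.float32)
    return cv2.minAreaRect(P)
E
python3 - <<'E'
from h import *
bot.grab_frame("top")
for t,z in(("casting1",.044),("pocket_tray",.022),("scoop",.03),("mat",.004),("tumbler",.135),("start_lever_tip",.133),("spray_can",.15),("jar",.09)):
    for r in bot.masks_of("top",t):
        (c,s,a)=rect(r["mask"],"top",z)
        print(t,round(r["conf"],2),np.round(r["point"],1),r["mask"].sum(),"ctr",np.round(c,3),"size",np.round(s,3),round(a,1), np.round(p2w("top",*r["point"],z),3)[:2])
im=bot.grab_frame("top"); cv2.imwrite("pics/t1.png",cv2.resize(im[90:270,80:400,::-1],None,fx=2.4,fy=2.4,interpolation=cv2.INTER_CUBIC))
E
```

```text
casting1 0.72 [341.2 260.2] 192 ctr [ 0.36  -0.275] size [0.059 0.032] 27.6 [ 0.362 -0.284]
casting1 0.69 [346.2 219.7] 182 ctr [ 0.489 -0.296] size [0.029 0.061] 74.5 [ 0.483 -0.299]
casting1 0.69 [352.6 191.6] 231 ctr [ 0.57  -0.312] size [0.034 0.066] 76.3 [ 0.568 -0.317]
casting1 0.54 [364.3 220.1] 189 ctr [ 0.478 -0.35 ] size [0.03  0.059] 77.7 [ 0.483 -0.353]
casting1 0.52 [399.1 246.5] 176 ctr [ 0.405 -0.464] size [0.064 0.027] 73.1 [ 0.407 -0.457]
casting1 0.51 [370.5 193.5] 209 ctr [ 0.558 -0.368] size [0.032 0.064] 76.2 [ 0.564 -0.372]
casting1 0.5 [331.5 182. ] 196 ctr [ 0.582 -0.259] size [0.029 0.064] 79.4 [ 0.595 -0.253]
pocket_tray 0.69 [342.9 207.8] 2244 ctr [ 0.531 -0.309] size [0.185 0.171] 77.5 [ 0.52  -0.293]Traceback (most recent call last):
  File "<stdin>", line 5, in <module>
  File "h.py", line 11, in rect
    ys,xs=np.nonzero(m); P=np.array([p2w(cam,u,v,z)[:2] for u,v in zip(xs,ys)],np.float32)
                                     ~~~^^^^^^^^^^^
  File "h.py", line 4, in p2w
    c=bot.camera_info(cam); T=c["cam_to_world"]
ValueError: time passes only in moves, steps and waits
```

```bash
cat > h.py <<'E'
from workcell import bot
import numpy as np, cv2
_C={}
def ci(cam):
    if cam not in _C: _C[cam]=bot.camera_info(cam)
    return _C[cam]
def p2w(cam,u,v,z):
    c=ci(cam); T=c["cam_to_world"]; u=np.asarray(u,float);v=np.asarray(v,float)
    d=T[:3,:3]@np.array([(u-c["cx"])/c["fx"],(v-c["cy"])/c["fy"],np.ones_like(u)])
    o=T[:3,3].reshape((3,)+(1,)*u.ndim)
    return (o+d*(z-o[2])/d[2]).T
def w2p(cam,p):
    c=ci(cam); T=c["cam_to_world"]
    q=T[:3,:3].T@(np.array(p)-T[:3,3]); return np.array([q[0]/q[2]*c["fx"]+c["cx"],q[1]/q[2]*c["fy"]+c["cy"]])
def rect(m,cam,z):
    ys,xs=np.nonzero(m); P=p2w(cam,xs,ys,z)[:,:2].astype(np.float32)
    return cv2.minAreaRect(P)
E
python3 - <<'E'
from h import *
im=bot.grab_frame("top"); cv2.imwrite("pics/t1.png",cv2.resize(im[90:270,80:400,::-1],None,fx=2.4,fy=2.4,interpolation=cv2.INTER_CUBIC))
for t,z in(("pocket_tray",.022),("scoop",.03),("mat",.004),("tumbler",.135),("start_lever_tip",.133),("spray_can",.15),("jar",.09)):
    for r in bot.masks_of("top",t):
        (c,s,a)=rect(r["mask"],"top",z)
        print(t,round(r["conf"],2),np.round(r["point"],1),r["mask"].sum(),"ctr",np.round(c,3),"size",np.round(s,3),round(a,1), np.round(p2w("top",*r["point"],z),3)[:2])
print(bot.observe()["clock"])
E
```

```text
pocket_tray 0.76 [343.8 208.5] 2416 ctr [ 0.532 -0.307] size [0.185 0.174] 77.0 [ 0.518 -0.296]
pocket_tray 0.48 [371.2 193.8] 165 ctr [ 0.56  -0.372] size [0.03  0.059] 71.7 [ 0.565 -0.38 ]
scoop 0.91 [144.4 219.3] 3208 ctr [0.473 0.311] size [0.238 0.13 ] 79.9 [0.467 0.308]
mat 0.8 [164.7 200.8] 973 ctr [0.474 0.3  ] size [0.24  0.162] 83.5 [0.527 0.255]
tumbler 0.59 [250.1 173.4] 9872 ctr [ 0.587 -0.004] size [0.343 0.263] 3.7 [ 0.601 -0.007]
start_lever_tip 0.6 [257.  223.1] 75 ctr [ 0.461 -0.033] size [0.02  0.039] 1.6 [ 0.462 -0.03 ]
spray_can 0.97 [336.2 135.3] 477 ctr [ 0.712 -0.24 ] size [0.052 0.086] 46.7 [ 0.714 -0.246]
jar 0.73 [156.4 132.3] 560 ctr [0.717 0.266] size [0.089 0.067] 40.6 [0.722 0.273]
0.75
```

View pics/t1.png

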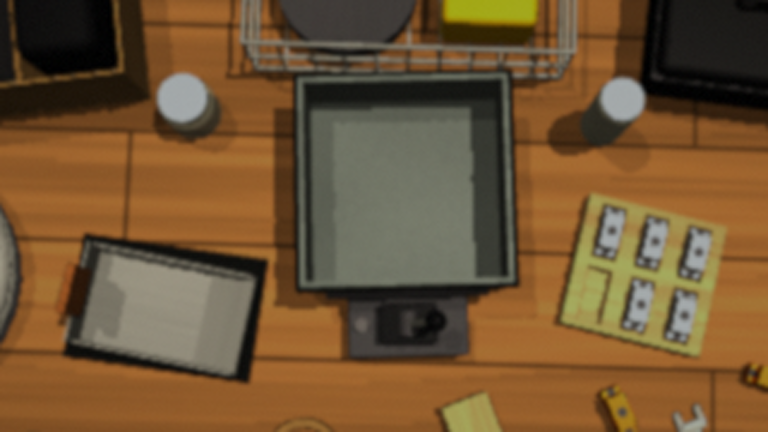

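Emit:
drive_tool(
  series=[
    [60,0.036,0.029,0,-0.04],
    [60,0.036,0.029,0,-0.04],
    [60,0.036,0.029,0,-0.04],
    [60,0.036,0.029,0,-0.04],
    [60,0.036,0.029,0,-0.04],
    [60,0.036,0.029,0,-0.04],
    [60,0.036,0.029,0,-0.04],
    [60,0.036,0.029,0,-0.04],
    [60,0.036,0.029,0,-0.04],
    [60,0.036,0.029,0,-0.04],
    [60,0.036,0.029,0,-0.04],
    [60,0.036,0.029,0,-0.03],
  ],
  newtons=40,
)

```text
clock: 1.95
position: [0.59, -0.2474, 0.2326]
tool_rot: [3.138, -0.0, -0.259]
force: [0.9, -1.1, 0.7]
grip_width: 0.0512
```

Run:
```python
from h import *
o=bot.observe(); print(o["position"],o["tool_rot"])
im=bot.grab_frame("wrist"); ci("wrist"); cv2.imwrite("pics/w1.png",im[:,:,::-1])
for t,z in(("casting1",.044),("pocket_tray",.022)):
    for r in bot.masks_of("wrist",t):
        (c,s,a)=rect(r["mask"],"wrist",z)
        print(t,round(r["conf"],2),np.round(r["point"],1),r["mask"].sum(),"ctr",np.round(c,3),"size",np.round(s,3),round(a,1))
```

```text
[ 0.59003803 -0.24738155  0.23258956] [ 3.13830138e+00 -1.67608775e-04 -2.58633231e-01]
casting1 0.93 [263.7 166.9] 926 ctr [ 0.596 -0.257] size [0.025 0.059] 75.8
casting1 0.83 [295.2 295. ] 241 ctr [ 0.399 -0.257] size [0.056 0.014] 0.4
casting1 0.69 [347.3 224.8] 1098 ctr [ 0.499 -0.343] size [0.034 0.064] 77.7
casting1 0.67 [354.4 162.8] 1331 ctr [ 0.573 -0.359] size [0.034 0.062] 76.8
casting1 0.62 [434.9 252.8] 1172 ctr [ 0.431 -0.446] size [0.073 0.038] 71.9
casting1 0.58 [307.7 220.4] 881 ctr [ 0.51  -0.292] size [0.03  0.064] 78.4
pocket_tray 0.8 [290.6 197. ] 10915 ctr [ 0.54  -0.301] size [0.181 0.173] 77.4
pocket_tray 0.19 [311.2 170.2] 1110 ctr [ 0.578 -0.311] size [0.031 0.063] 75.7
```

View pics/w1.png

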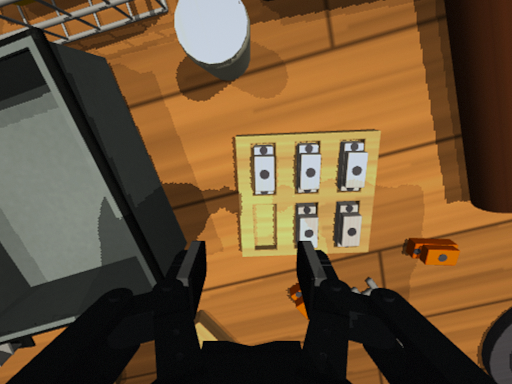

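```bash
cat >> h.py <<'E'
def see(cam,things,save=None):
    o=bot.observe(); ci(cam) ; im=bot.grab_frame(cam)
    print("clk",round(o["clock"],2),"tcp",np.round(o["position"],4),"rot",np.round(o["tool_rot"],3),"w",round(o["grip_width"],4),"F",np.round(o["force"],1))
    if save: cv2.imwrite("pics/"+save,im[:,:,::-1])
    out={}
    for t,z in things:
        out[t]=bot.masks_of(cam,t)
        for r in out[t]:
            (c,s,a)=rect(r["mask"],cam,z)
            print(t,round(r["conf"],2),np.round(r["point"],1),r["mask"].sum(),"ctr",np.round(c,3),"size",np.round(s,3),round(a,1))
    return im,out
E
python3 - <<'E'
from h import *
see("wrist",[("casting1",.044),("pocket_tray",.022)])
E
```

```text
clk 2.1 tcp [ 0.5907 -0.2456  0.2318] rot [ 3.14   0.    -0.252] w 0.0514 F [-0.  -1.6  0.2]
casting1 0.94 [264.7 167.5] 968 ctr [ 0.589 -0.264] size [0.024 0.062] 77.2
casting1 0.91 [356.3 166.2] 1285 ctr [ 0.567 -0.368] size [0.034 0.062] 79.8
casting1 0.91 [311.6 168.7] 1186 ctr [ 0.578 -0.316] size [0.031 0.062] 74.1
casting1 0.86 [309.9 223.6] 872 ctr [ 0.503 -0.3  ] size [0.03  0.063] 77.2
casting1 0.84 [296.4 295. ] 233 ctr [ 0.392 -0.263] size [0.052 0.015] 0.5
casting1 0.71 [347.6 227.4] 1160 ctr [ 0.49  -0.351] size [0.035 0.067] 77.7
casting1 0.6 [437.  253.6] 1272 ctr [ 0.423 -0.454] size [0.074 0.042] 72.0
pocket_tray 0.78 [291.8 196.4] 10954 ctr [ 0.534 -0.309] size [0.181 0.173] 77.7
```

Emit:
drive_tool(
  series=[
    [60,-0.005,-0.017,-0.01,0.03],
    [60,0,0,-0.04,0],
    [60,0,0,-0.04,0],
    [60,0,0,-0.04,0],
    [60,0,0,-0.04,0],
    [60,0,0,0,0],
  ],
)

```text
clock: 2.85
position: [0.5777, -0.2761, 0.0609]
tool_rot: [3.134, -0.005, -0.238]
force: [-2.1, 0.4, 1.1]
grip_width: 0.0511
```

Emit:
drive_tool(
  series=[
    [60,0.008,0.013,0,0.018],
    [60,0,0,0,0],
  ],
)

```text
clock: 3.05
position: [0.5861, -0.2642, 0.0636]
tool_rot: [3.134, -0.007, -0.221]
force: [0.0, 1.5, 0.7]
grip_width: 0.0512
```

Emit:
drive_tool(
  series=[
    [60,0,0,-0.022,0],
    [60,0,0,-0.02,0],
    [60,0,0,0,0],
    [20,0,0,0,0],
    [10,0,0,0,0],
    [10,0,0,0,0],
    [10,0,0,0,0],
  ],
  newtons=50,
)

```text
clock: 3.75
position: [0.5924, -0.2669, 0.0343]
tool_rot: [3.131, -0.023, -0.221]
force: [0.3, -0.5, -0.2]
grip_width: 0.0231
```

Emit:
drive_tool(
  series=[
    [55,0,0,0,0],
    [55,-0.006,0.003,0,0],
    [55,0,0,-0.012,0],
    [55,0,0,0,0],
  ],
)

```text
clock: 4.15
position: [0.5859, -0.2638, 0.0223]
tool_rot: [3.131, -0.024, -0.221]
force: [0.2, -0.6, -0.7]
grip_width: 0.0472
```

Run:
```python
from h import *
see("wrist",[("casting1",.044)],"w2.png")
```

```text
clk 4.15 tcp [ 0.5859 -0.2638  0.0223] rot [ 3.131 -0.024 -0.221] w 0.0472 F [ 0.2 -0.6 -0.7]
casting1 0.95 [455.3 256.9] 8162 ctr [ 0.573 -0.364] size [0.043 0.063] 76.4
casting1 0.93 [354.5 245.1] 5080 ctr [ 0.589 -0.316] size [0.033 0.051] 76.9
casting1 0.86 [356.2 361. ] 853 ctr [ 0.518 -0.309] size [0.014 0.033] 83.0
casting1 0.84 [250.8 255. ] 5104 ctr [ 0.595 -0.267] size [0.024 0.061] 76.8
casting1 0.53 [437.2 329. ] 255 ctr [ 0.531 -0.356] size [0.02  0.006] 35.2
```

View pics/w2.png

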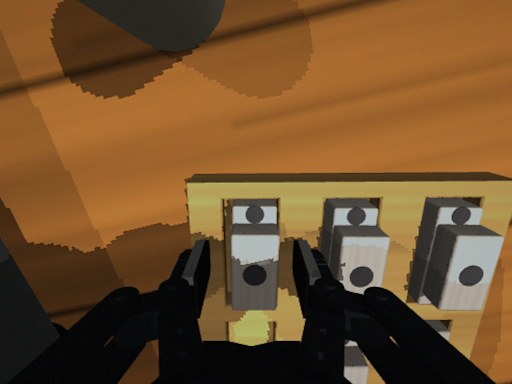

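Emit:
drive_tool(
  series=[
    [10,0.003,-0.001,0,0],
    [10,0,0,0,0],
    [10,0,0,0,0],
    [10,0,0,0,0],
    [10,0,0,0.03,0],
    [10,0,0,0.04,0],
    [10,0,0,0.04,0],
    [10,0,0,0.04,0],
    [10,0,0,0,0],
  ],
  newtons=60,
)

```text
clock: 5.15
position: [0.5889, -0.2648, 0.1781]
tool_rot: [3.131, -0.023, -0.221]
force: [1.0, 0.4, -0.7]
grip_width: 0.0226
```

Run:
```python
from h import *
see("wrist",[],"w3.png")
see("top",[("scoop",.042),("mat",.004)])
```

```text
clk 5.15 tcp [ 0.5889 -0.2648  0.1781] rot [ 3.131 -0.023 -0.221] w 0.0226 F [ 1.   0.4 -0.7]
clk 5.2 tcp [ 0.588  -0.2643  0.1756] rot [ 3.132 -0.02  -0.221] w 0.0228 F [-0.  -1.2 -1.6]
scoop 0.71 [145.6 220.4] 3162 ctr [0.471 0.309] size [0.235 0.128] 80.3
scoop 0.41 [249.6 172.8] 10023 ctr [ 0.602 -0.004] size [0.368 0.283] 3.1
mat 0.93 [164.1 200.5] 1049 ctr [0.474 0.301] size [0.241 0.163] 83.6
mat 0.41 [255.3 221.6] 70 ctr [ 0.465 -0.037] size [0.022 0.04 ] 1.6
```

View pics/w3.png

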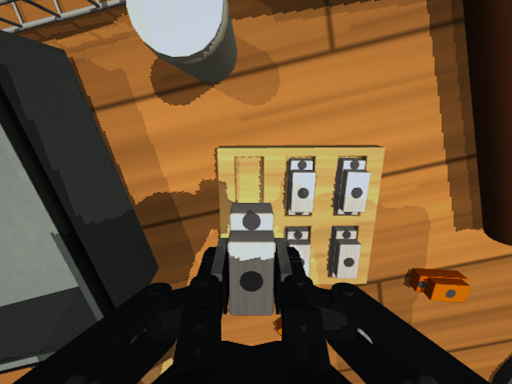

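Emit:
drive_tool(
  series=[
    [10,-0.005,0.03,0.03,0.14],
    [10,-0.008,0.045,0.015,0.14],
    [10,-0.008,0.045,0,0.14],
    [10,-0.008,0.045,0,0.14],
    [10,-0.008,0.045,0,0.14],
    [10,-0.008,0.045,0,0.14],
    [10,-0.008,0.045,0,0.14],
    [10,-0.008,0.045,0,0.14],
    [10,-0.008,0.045,0,0.14],
    [10,-0.008,0.045,0,0.14],
    [10,-0.008,0.045,0,0.14],
    [10,-0.005,0.03,0,0.1],
  ],
)

```text
clock: 6.55
position: [0.4829, 0.26, 0.2029]
tool_rot: [-3.14, 0.002, 1.478]
force: [0.3, 0.6, -0.1]
grip_width: 0.0231
```

Run:
```python
from h import *
see("wrist",[("scoop",.042),("mat",.004),("scoop_handle",.124)],"w4.png")
```

```text
clk 6.55 tcp [0.4829 0.26   0.2029] rot [-3.140e+00  2.000e-03  1.478e+00] w 0.0231 F [ 0.3  0.6 -0.1]
scoop 0.8 [234.7 111.8] 23807 ctr [0.471 0.309] size [0.223 0.133] 79.2
mat 0.8 [301.3 113.4] 3344 ctr [0.475 0.301] size [0.24 0.16] 83.5
mat 0.15 [436.8 310.7] 15623 ctr [0.653 0.005] size [0.249 0.479] 84.7
scoop_handle 0.69 [233.2 111.5] 24085 ctr [0.477 0.318] size [0.163 0.098] 79.8
scoop_handle 0.33 [474.5 143.5] 5423 ctr [0.663 0.294] size [0.053 0.084] 74.5
```

View pics/w4.png

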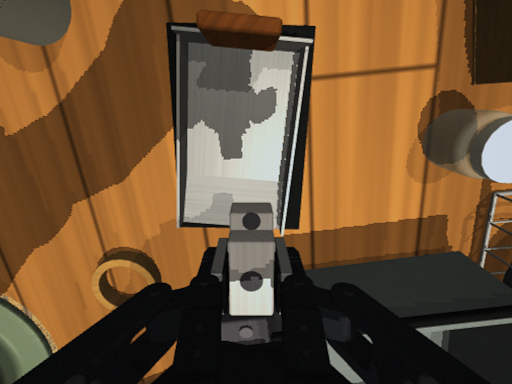

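Emit:
drive_tool(
  series=[
    [10,0.013,0.008,0,-0.02],
    [10,0,0,-0.04,0],
    [10,0,0,-0.04,0],
    [10,0,0,-0.035,0],
    [10,0,0,0,0],
  ],
)

```text
clock: 7.25
position: [0.4989, 0.2582, 0.0821]
tool_rot: [-3.14, 0.007, 1.436]
force: [-0.7, -0.9, 0.0]
grip_width: 0.0225
```

Emit:
drive_tool(
  series=[
    [10,-0.003,0.012,0,0.02],
    [10,0,0,-0.025,0],
    [10,0,0,-0.024,0],
    [10,0,0,0,0],
  ],
)

```text
clock: 7.65
position: [0.4984, 0.2719, 0.0374]
tool_rot: [3.139, 0.004, 1.455]
force: [-0.4, -0.2, -0.5]
grip_width: 0.0226
```

Emit:
drive_tool(
  series=[
    [10,0,0,-0.008,0],
    [38,0,0,0,0],
    [38,0,0,0,0],
    [38,0,0,0,0],
    [38,0,0,0.04,0],
    [50,0,0,0.045,0],
    [60,0,0,0.045,0],
    [60,0,0,0.02,0],
  ],
)

```text
clock: 8.45
position: [0.4986, 0.2729, 0.1889]
tool_rot: [3.138, 0.002, 1.456]
force: [0.1, 0.4, -0.7]
grip_width: 0.0511
```

Run:
```python
from h import *
see("wrist",[("scoop",.042),("casting1",.04)],"w5.png")
```

```text
clk 8.45 tcp [0.4986 0.2729 0.1889] rot [3.138e+00 2.000e-03 1.456e+00] w 0.0511 F [ 0.1  0.4 -0.7]
scoop 0.73 [251.5 179.3] 1255 ctr [0.502 0.272] size [0.062 0.025] 82.8
scoop 0.7 [220.6 128. ] 24017 ctr [0.474 0.306] size [0.221 0.134] 81.4
casting1 0.71 [252.8 181. ] 1271 ctr [0.501 0.272] size [0.064 0.025] 84.2
```

View pics/w5.png

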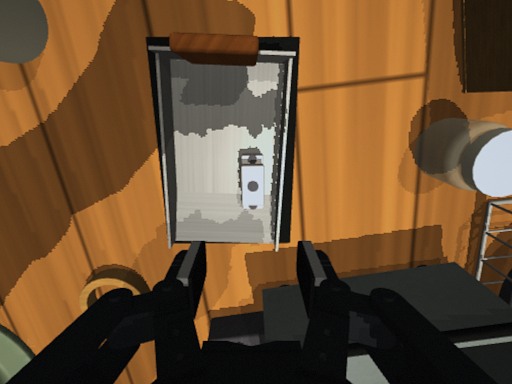

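Emit:
drive_tool(
  series=[
    [60,0.005,-0.04,0.03,-0.12],
    [60,0.006,-0.048,0,-0.14],
    [60,0.006,-0.048,0,-0.14],
    [60,0.006,-0.048,0,-0.14],
    [60,0.006,-0.048,0,-0.14],
    [60,0.006,-0.048,0,-0.14],
    [60,0.006,-0.048,0,-0.14],
    [60,0.006,-0.048,0,-0.14],
    [60,0.006,-0.048,0,-0.14],
    [60,0.006,-0.048,0,-0.14],
    [60,0.006,-0.048,0,-0.14],
    [60,0.006,-0.045,0,-0.14],
  ],
)

```text
clock: 9.8
position: [0.5624, -0.3056, 0.2086]
tool_rot: [-3.14, 0.009, -0.259]
force: [-0.0, -0.3, 0.5]
grip_width: 0.0514
```

Emit:
drive_tool(
  series=[
    [58,0.014,-0.013,0,0.04],
    [58,0,0,0,0],
    [58,0,0,-0.045,0],
    [58,0,0,-0.045,0],
    [58,0,0,-0.04,0],
    [58,0,0,0,0],
  ],
)

```text
clock: 10.4
position: [0.572, -0.325, 0.07]
tool_rot: [3.139, 0.015, -0.233]
force: [-0.7, -0.1, -0.8]
grip_width: 0.0495
```

Emit:
drive_tool(
  series=[
    [58,0.005,0.005,0,0.013],
    [58,0,0,-0.025,0],
    [58,0,0,-0.02,0],
    [58,0,0,0,0],
  ],
)

```text
clock: 10.8
position: [0.581, -0.3185, 0.0309]
tool_rot: [3.138, 0.009, -0.216]
force: [-0.6, 0.7, 0.3]
grip_width: 0.0496
```

Run:
```python
from h import *
see("wrist",[("casting1",.044)],"w6.png")
```

```text
clk 10.8 tcp [ 0.581  -0.3185  0.0309] rot [ 3.138  0.009 -0.216] w 0.0496 F [-0.6  0.7  0.3]
casting1 0.97 [252.9 330.1] 891 ctr [ 0.537 -0.309] size [0.021 0.019] 77.5
casting1 0.86 [252.8 260.3] 4558 ctr [ 0.583 -0.32 ] size [0.023 0.065] 76.3
casting1 0.72 [351.4 366.9] 565 ctr [ 0.501 -0.365] size [0.01  0.035] 81.1
casting1 0.71 [501.2 376.6] 291 ctr [ 0.469 -0.452] size [0.02  0.011] 77.4
```

View pics/w6.png

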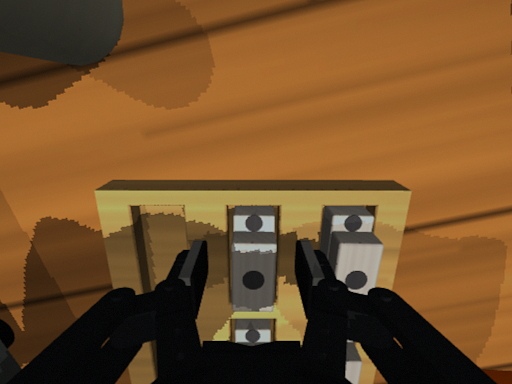

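Centred well between the jaws. Go down the rest, grip and lift.

Emit:
drive_tool(
  series=[
    [58,-0.001,0,-0.009,0],
    [15,0,0,0,0],
    [10,0,0,0,0],
    [10,0,0,0,0],
    [10,0,0,0,0],
    [10,0,0,0.03,0],
    [10,0,0,0.045,0],
    [10,0,0,0.045,0],
    [10,0,0,0.045,0],
    [10,0,0.02,0.03,0.05],
  ],
)

```text
clock: 11.9
position: [0.5787, -0.3009, 0.2258]
tool_rot: [3.137, 0.009, -0.169]
force: [0.8, 0.2, -1.2]
grip_width: 0.0225
```

Emit:
drive_tool(
  series=[
    [10,-0.011,0.046,0,0.13],
    [10,-0.011,0.047,0,0.135],
    [10,-0.011,0.047,0,0.135],
    [10,-0.011,0.047,0,0.135],
    [10,-0.011,0.047,0,0.135],
    [10,-0.011,0.047,0,0.135],
    [10,-0.011,0.047,0,0.135],
    [10,-0.011,0.047,0,0.135],
    [10,-0.011,0.047,0,0.135],
    [10,-0.011,0.047,0,0.135],
    [10,-0.011,0.047,0,0.135],
    [10,-0.01,0.035,0,0.12],
  ],
)

```text
clock: 13.1
position: [0.4409, 0.2649, 0.2348]
tool_rot: [3.125, -0.002, 1.489]
force: [1.6, -1.7, -0.5]
grip_width: 0.0224
```

Run:
```python
from h import *
see("wrist",[("scoop",.042),("casting1",.04)],"w7.png")
```

```text
clk 13.1 tcp [0.4409 0.2649 0.2348] rot [ 3.125e+00 -2.000e-03  1.489e+00] w 0.0224 F [ 1.6 -1.7 -0.5]
scoop 0.62 [273.3 112.5] 18916 ctr [0.476 0.308] size [0.222 0.134] 80.2
casting1 0.82 [252.7 266.2] 4604 ctr [0.434 0.129] size [0.174 0.061] 84.6
casting1 0.58 [292.5 160.8] 1082 ctr [0.5  0.27] size [0.063 0.028] 84.9
```

View pics/w7.png

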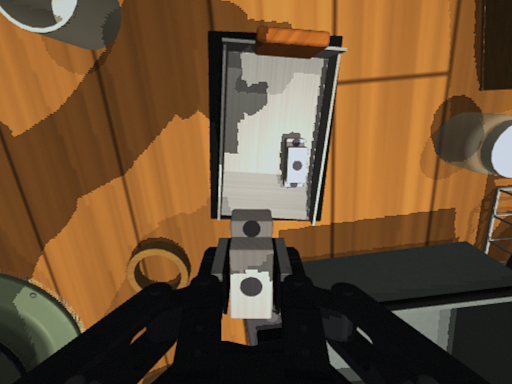

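Scoop unmoved. Lower the second casting beside the first.

Emit:
drive_tool(
  series=[
    [10,0.008,0.012,0,-0.03],
    [10,0,0,-0.045,0],
    [10,0,0,-0.045,0],
    [10,0,0,-0.045,0],
    [10,0,0,0,0],
  ],
)

```text
clock: 13.75
position: [0.4519, 0.2723, 0.0972]
tool_rot: [3.121, -0.002, 1.445]
force: [-1.4, -0.3, 0.0]
grip_width: 0.0223
```

Emit:
drive_tool(
  series=[
    [10,-0.004,0.003,-0.03,0.012],
    [10,0,0,-0.03,0],
    [10,0,0,0,0],
  ],
)

```text
clock: 14.05
position: [0.451, 0.2743, 0.0404]
tool_rot: [3.117, -0.002, 1.452]
force: [-0.4, 0.2, 0.1]
grip_width: 0.0224
```

Emit:
drive_tool(
  series=[
    [10,-0.002,0,-0.01,0],
    [38,0,0,0,0],
    [38,0,0,0,0],
    [38,0,0,0,0],
    [38,0,0,0.04,0],
    [50,0,0,0.045,0],
    [60,0,0,0.045,0],
    [60,0,0,0.04,0],
  ],
)

```text
clock: 14.85
position: [0.4498, 0.2734, 0.2108]
tool_rot: [3.116, -0.002, 1.45]
force: [0.7, -1.1, 0.1]
grip_width: 0.0507
```

Run:
```python
from h import *
see("wrist",[("scoop",.042),("casting1",.04)],"w8.png")
```

```text
clk 14.85 tcp [0.4498 0.2734 0.2108] rot [ 3.116e+00 -2.000e-03  1.450e+00] w 0.0507 F [ 0.7 -1.1  0.1]
scoop 0.67 [265.1 118. ] 19795 ctr [0.475 0.307] size [0.22  0.132] 80.3
casting1 0.68 [247.7 181.5] 1087 ctr [0.451 0.268] size [0.062 0.024] 82.2
casting1 0.6 [288. 175.] 1227 ctr [0.5  0.27] size [0.062 0.029] 84.8
```

View pics/w8.png

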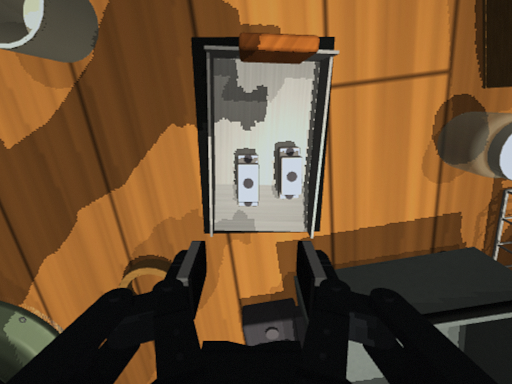

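Emit:
drive_tool(
  series=[
    [58,0.009,-0.048,0,-0.13],
    [58,0.009,-0.049,0,-0.138],
    [58,0.009,-0.049,0,-0.138],
    [58,0.009,-0.049,0,-0.138],
    [58,0.009,-0.049,0,-0.138],
    [58,0.009,-0.049,0,-0.138],
    [58,0.009,-0.049,0,-0.138],
    [58,0.009,-0.049,0,-0.138],
    [58,0.009,-0.049,0,-0.138],
    [58,0.009,-0.049,0,-0.138],
    [58,0.009,-0.049,0,-0.138],
    [58,0.009,-0.049,0,-0.138],
  ],
)

```text
clock: 16.2
position: [0.5504, -0.3141, 0.2089]
tool_rot: [3.114, -0.001, -0.253]
force: [1.4, 0.4, 0.5]
grip_width: 0.0492
```

Emit:
drive_tool(
  series=[
    [58,0.008,-0.03,0,0.02],
    [58,0.008,-0.023,0,0.015],
    [58,0,0,0,0],
    [58,0,0,-0.045,0],
    [58,0,0,-0.045,0],
    [58,0,0,-0.045,0],
    [58,0,0,0,0],
  ],
)

```text
clock: 16.9
position: [0.5622, -0.375, 0.0663]
tool_rot: [3.113, 0.004, -0.231]
force: [-0.6, 0.8, -0.1]
grip_width: 0.0494
```

Emit:
drive_tool(
  series=[
    [58,0.003,0.002,0,0.011],
    [58,0,0,-0.022,0],
    [58,0,0,-0.018,0],
    [58,0,0,0,0],
  ],
)

```text
clock: 17.3
position: [0.5686, -0.3729, 0.0322]
tool_rot: [3.111, -0.002, -0.217]
force: [-0.2, -0.4, -0.7]
grip_width: 0.0498
```

Run:
```python
from h import *
see("wrist",[("casting1",.044)],"w9.png")
```

```text
clk 17.3 tcp [ 0.5686 -0.3729  0.0322] rot [ 3.111e+00 -2.000e-03 -2.170e-01] w 0.0498 F [-0.2 -0.4 -0.7]
casting1 0.89 [248.6 331.3] 995 ctr [ 0.525 -0.364] size [0.022 0.021] 76.5
casting1 0.78 [151.  362.2] 455 ctr [ 0.517 -0.298] size [0.008 0.035] 71.5
casting1 0.72 [256.3 256.1] 4497 ctr [ 0.571 -0.375] size [0.024 0.064] 76.4
casting1 0.62 [375.4 379.6] 184 ctr [ 0.471 -0.434] size [0.011 0.015] 75.9
```

View pics/w9.png

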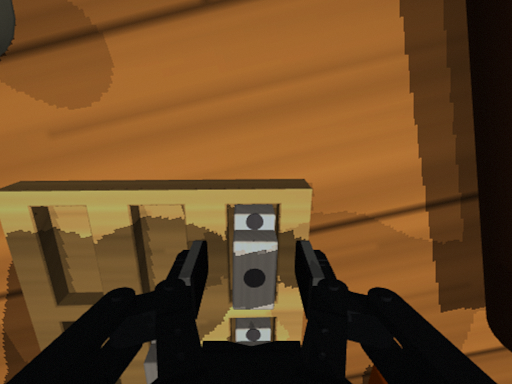

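Emit:
drive_tool(
  series=[
    [58,-0.001,-0.002,-0.01,0],
    [15,0,0,0,0],
    [10,0,0,0,0],
    [10,0,0,0,0],
    [10,0,0,0,0],
    [10,0,0,0.03,0],
    [10,0,0,0.045,0],
    [10,0,0,0.045,0],
    [10,0,0,0.045,0],
    [10,-0.005,0.03,0.03,0.05],
  ],
)

```text
clock: 18.4
position: [0.5607, -0.3478, 0.2239]
tool_rot: [3.11, 0.0, -0.172]
force: [0.7, 0.1, -0.7]
grip_width: 0.0226
```

Emit:
drive_tool(
  series=[
    [10,-0.004,0.048,0,0.115],
    [10,-0.004,0.049,0,0.118],
    [10,-0.004,0.049,0,0.118],
    [10,-0.004,0.049,0,0.118],
    [10,-0.004,0.049,0,0.118],
    [10,-0.004,0.049,0,0.118],
    [10,-0.004,0.049,0,0.118],
    [10,-0.004,0.049,0,0.118],
    [10,-0.004,0.049,0,0.118],
    [10,-0.004,0.049,0,0.118],
    [10,-0.004,0.049,0,0.118],
    [10,-0.004,0.045,0,0.118],
  ],
)

```text
clock: 19.6
position: [0.5085, 0.2441, 0.2333]
tool_rot: [3.099, -0.011, 1.291]
force: [1.3, -0.3, -0.6]
grip_width: 0.023
```

Run:
```python
from h import *
see("wrist",[("scoop",.042),("casting1",.04)],"w10.png")
```

```text
clk 19.6 tcp [0.5085 0.2441 0.2333] rot [ 3.099 -0.011  1.291] w 0.023 F [ 1.3 -0.3 -0.6]
scoop 0.84 [194.5 103.8] 18978 ctr [0.476 0.309] size [0.225 0.133] 83.1
casting1 0.69 [232.3 155.5] 998 ctr [0.501 0.269] size [0.061 0.025] 84.6
casting1 0.64 [194.1 173.8] 1062 ctr [0.452 0.267] size [0.06  0.029] 82.5
casting1 0.63 [252.5 264.3] 4820 ctr [0.482 0.113] size [0.174 0.065] 71.4
```

View pics/w10.png

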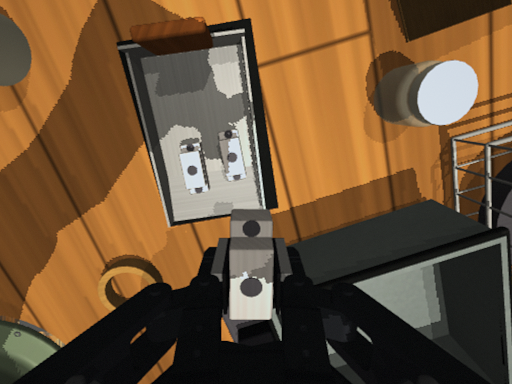

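Emit:
drive_tool(
  series=[
    [10,-0.002,0.045,0,0.08],
    [10,-0.002,0.044,0,0.08],
    [10,0,0,0,0],
    [10,0,0,-0.045,0],
    [10,0,0,-0.045,0],
    [10,0,0,-0.045,0],
    [10,0,0,0,0],
  ],
)

```text
clock: 20.45
position: [0.5071, 0.3301, 0.0957]
tool_rot: [3.095, -0.009, 1.444]
force: [0.1, -0.5, 0.2]
grip_width: 0.0226
```

Emit:
drive_tool(
  series=[
    [10,-0.005,0.005,-0.03,0.012],
    [10,0,0,-0.03,0],
    [10,0,0,0,0],
  ],
)

```text
clock: 20.75
position: [0.5058, 0.3352, 0.0401]
tool_rot: [3.089, -0.013, 1.452]
force: [-0.3, -0.7, -0.3]
grip_width: 0.0227
```

Emit:
drive_tool(
  series=[
    [10,-0.004,0,-0.01,0],
    [38,0,0,0,0],
    [38,0,0,0,0],
    [38,0,0,0,0],
    [38,0,0,0.04,0],
    [50,0,0,0.045,0],
    [60,0,0,0.045,0],
    [60,0,0,0.04,0],
  ],
)

```text
clock: 21.55
position: [0.5045, 0.3332, 0.2118]
tool_rot: [3.086, -0.013, 1.447]
force: [0.7, 0.5, -1.5]
grip_width: 0.0514
```

Run:
```python
from h import *
see("wrist",[("scoop",.042),("casting1",.04)],"w11.png")
```

```text
clk 21.55 tcp [0.5045 0.3332 0.2118] rot [ 3.086 -0.013  1.447] w 0.0514 F [ 0.7  0.5 -1.5]
scoop 0.88 [220.4 180.8] 13325 ctr [0.474 0.298] size [0.208 0.129] 81.8
scoop 0.32 [361.7 346.7] 5418 ctr [0.657 0.068] size [0.176 0.412] 83.9
casting1 0.9 [243.6 183.4] 1094 ctr [0.504 0.326] size [0.063 0.025] 81.7
casting1 0.75 [244.7 227.9] 801 ctr [0.5   0.268] size [0.057 0.025] 83.6
casting1 0.65 [209.5 230.9] 942 ctr [0.452 0.272] size [0.067 0.028] 82.3
casting1 0.19 [218.7 182.7] 13549 ctr [0.472 0.298] size [0.211 0.135] 81.0
```

View pics/w11.png

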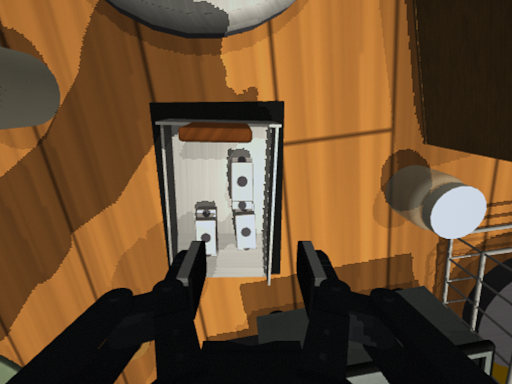

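Emit:
drive_tool(
  series=[
    [58,0,-0.048,0,-0.13],
    [58,0,-0.05,0,-0.138],
    [58,0,-0.05,0,-0.138],
    [58,0,-0.05,0,-0.138],
    [58,0,-0.05,0,-0.138],
    [58,0,-0.05,0,-0.138],
    [58,0,-0.05,0,-0.138],
    [58,0,-0.05,0,-0.138],
    [58,0,-0.05,0,-0.138],
    [58,0,-0.05,0,-0.138],
    [58,0,-0.05,0,-0.138],
    [58,0,-0.05,0,-0.138],
  ],
)

```text
clock: 22.9
position: [0.4951, -0.2623, 0.2096]
tool_rot: [3.087, -0.01, -0.261]
force: [0.3, -0.2, 0.1]
grip_width: 0.0498
```

Emit:
drive_tool(
  series=[
    [58,0.003,-0.02,0,0.02],
    [58,0.002,-0.016,0,0.02],
    [58,0,0,0,0],
    [58,0,0,-0.045,0],
    [58,0,0,-0.045,0],
    [58,0,0,-0.045,0],
    [58,0,0,0,0],
  ],
)

```text
clock: 23.6
position: [0.4949, -0.3054, 0.0691]
tool_rot: [3.086, -0.006, -0.237]
force: [-0.0, 1.0, 0.3]
grip_width: 0.0493
```

Run:
```python
from h import *
see("wrist",[("casting1",.044)],"w12.png")
```

```text
clk 23.6 tcp [ 0.4949 -0.3054  0.0691] rot [ 3.086 -0.006 -0.237] w 0.0493 F [-0.   1.   0.3]
casting1 0.8 [242.7 333.4] 742 ctr [ 0.411 -0.281] size [0.03  0.024] 25.7
casting1 0.78 [241.  221.4] 3076 ctr [ 0.501 -0.302] size [0.024 0.062] 77.0
casting1 0.77 [465.8 268.2] 3762 ctr [ 0.426 -0.45 ] size [0.078 0.039] 70.9
casting1 0.7 [318.3 215.4] 3131 ctr [ 0.49  -0.352] size [0.031 0.062] 77.6
```

View pics/w12.png

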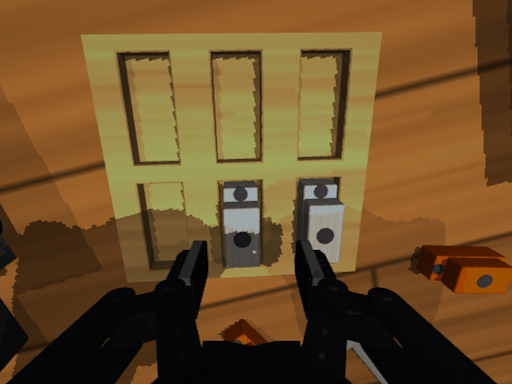

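Emit:
drive_tool(
  series=[
    [58,0.005,0.003,0,0.017],
    [58,0,0,-0.024,0],
    [58,0,0,-0.02,0],
    [58,0,0,0,0],
  ],
)

```text
clock: 24.1
position: [0.5092, -0.3051, 0.0397]
tool_rot: [3.081, -0.026, -0.216]
force: [-0.1, 0.6, -0.2]
grip_width: 0.0494
```

Emit:
drive_tool(
  series=[
    [58,-0.009,0.003,0,0],
    [58,0,0,-0.016,0],
    [58,0,0,0,0],
  ],
)

```text
clock: 24.4
position: [0.5019, -0.3025, 0.0282]
tool_rot: [3.08, -0.033, -0.215]
force: [-0.1, -0.5, -0.3]
grip_width: 0.0497
```

Emit:
drive_tool(
  series=[
    [58,-0.001,0,-0.007,0],
    [15,0,0,0,0],
    [10,0,0,0,0],
    [10,0,0,0,0],
    [10,0,0,0,0],
    [10,0,0,0.03,0],
    [10,0,0,0.045,0],
    [10,0,0,0.045,0],
    [10,0,0,0.045,0],
    [10,-0.003,0.03,0.03,0.05],
  ],
)

```text
clock: 25.4
position: [0.4957, -0.2731, 0.2206]
tool_rot: [3.081, -0.028, -0.168]
force: [-0.3, 1.2, -0.7]
grip_width: 0.023
```

Run:
```python
from h import *
see("wrist",[],"w13.png")
```

```text
clk 25.4 tcp [ 0.4957 -0.2731  0.2206] rot [ 3.081 -0.028 -0.168] w 0.023 F [-0.3  1.2 -0.7]
```

View pics/w13.png

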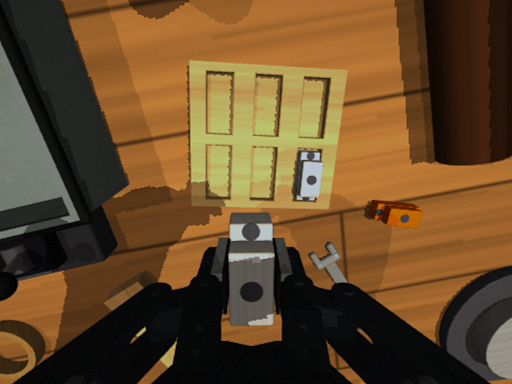

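Emit:
drive_tool(
  series=[
    [10,-0.003,0.048,0,0.128],
    [10,-0.003,0.05,0,0.135],
    [10,-0.003,0.05,0,0.135],
    [10,-0.003,0.05,0,0.135],
    [10,-0.003,0.05,0,0.135],
    [10,-0.003,0.05,0,0.135],
    [10,-0.003,0.05,0,0.135],
    [10,-0.003,0.05,0,0.135],
    [10,-0.003,0.05,0,0.135],
    [10,-0.003,0.05,0,0.135],
    [10,-0.003,0.05,0,0.135],
    [10,-0.003,0.045,0,0.12],
  ],
)

```text
clock: 26.65
position: [0.4568, 0.3244, 0.2275]
tool_rot: [3.076, -0.038, 1.496]
force: [0.9, -0.6, -1.1]
grip_width: 0.0229
```

Run:
```python
from h import *
see("wrist",[("scoop",.042),("casting1",.04)],"w14.png")
```

```text
clk 26.65 tcp [0.4568 0.3244 0.2275] rot [ 3.076 -0.038  1.496] w 0.0229 F [ 0.9 -0.6 -1.1]
scoop 0.91 [252.8 158.8] 10359 ctr [0.479 0.312] size [0.177 0.133] 82.0
casting1 0.84 [238.2 205. ] 357 ctr [0.454 0.292] size [0.024 0.025] 84.4
casting1 0.79 [279.3 216.1] 675 ctr [0.498 0.268] size [0.053 0.028] 85.8
casting1 0.62 [250.8 269.2] 4843 ctr [0.462 0.193] size [0.172 0.063] 84.3
casting1 0.6 [279.5 173.8] 1144 ctr [0.503 0.326] size [0.062 0.029] 84.6
```

View pics/w14.png

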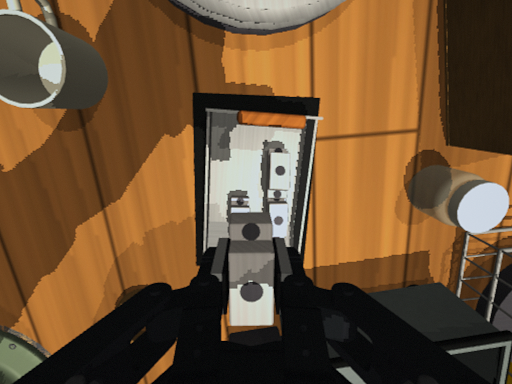

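Emit:
drive_tool(
  series=[
    [10,-0.003,0.018,0,-0.035],
    [10,0,0,0,0],
    [10,0,0,-0.045,0],
    [10,0,0,-0.045,0],
    [10,0,0,-0.04,0],
    [10,0,0,0,0],
  ],
)

```text
clock: 27.4
position: [0.4554, 0.3369, 0.0939]
tool_rot: [3.075, -0.036, 1.45]
force: [-0.2, -0.7, -0.3]
grip_width: 0.0228
```

Emit:
drive_tool(
  series=[
    [10,-0.003,0.005,-0.03,0.006],
    [10,0,0,-0.03,0],
    [10,0,0,0,0],
    [10,0,0,-0.003,0],
  ],
)

```text
clock: 27.8
position: [0.4562, 0.3406, 0.036]
tool_rot: [3.07, -0.038, 1.451]
force: [0.4, 0.7, -0.8]
grip_width: 0.0227
```

Emit:
drive_tool(
  series=[
    [10,-0.003,0,-0.006,0],
    [38,0,0,0,0],
    [38,0,0,0,0],
    [38,0,0,0,0],
    [38,0,0,0.04,0],
    [50,0,0,0.045,0],
    [60,0,0,0.045,0],
    [60,0,0,0.04,0],
  ],
)

```text
clock: 28.6
position: [0.4524, 0.3395, 0.2069]
tool_rot: [3.072, -0.036, 1.451]
force: [0.5, 0.1, -0.3]
grip_width: 0.0513
```

Run:
```python
from h import *
see("wrist",[("scoop",.042),("casting1",.04)],"w15.png")
```

```text
clk 28.6 tcp [0.4524 0.3395 0.2069] rot [ 3.072 -0.036  1.451] w 0.0513 F [ 0.5  0.1 -0.3]
scoop 0.95 [259.6 183.9] 12166 ctr [0.476 0.298] size [0.206 0.133] 81.4
scoop 0.65 [243.  184.1] 1111 ctr [0.454 0.335] size [0.062 0.025] 81.0
scoop 0.15 [248.2 241. ] 1006 ctr [0.452 0.273] size [0.067 0.026] 83.4
casting1 0.68 [246.8 239.8] 936 ctr [0.451 0.272] size [0.065 0.025] 83.3
casting1 0.64 [282.7 233.4] 905 ctr [0.498 0.267] size [0.055 0.028] 85.6
casting1 0.61 [240.3 183.5] 1108 ctr [0.454 0.335] size [0.063 0.024] 81.9
casting1 0.57 [289.8 186.7] 1290 ctr [0.503 0.327] size [0.064 0.031] 85.7
```

View pics/w15.png

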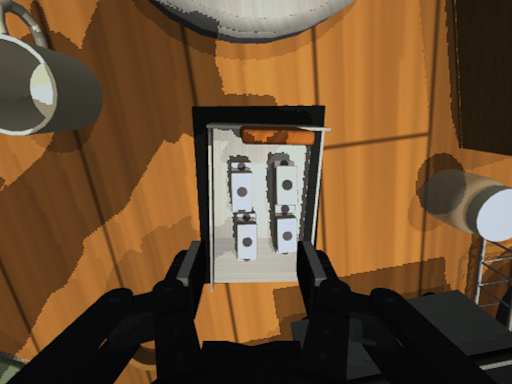

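Emit:
drive_tool(
  series=[
    [58,0.002,-0.048,0.02,-0.13],
    [58,0.003,-0.05,0,-0.138],
    [58,0.003,-0.05,0,-0.138],
    [58,0.003,-0.05,0,-0.138],
    [58,0.003,-0.05,0,-0.138],
    [58,0.003,-0.05,0,-0.138],
    [58,0.003,-0.05,0,-0.138],
    [58,0.003,-0.05,0,-0.138],
    [58,0.003,-0.05,0,-0.138],
    [58,0.003,-0.05,0,-0.138],
    [58,0.003,-0.05,0,-0.138],
    [58,0.003,-0.05,0,-0.138],
  ],
)

```text
clock: 29.95
position: [0.4794, -0.2541, 0.2217]
tool_rot: [3.072, -0.035, -0.252]
force: [1.7, 1.1, 0.3]
grip_width: 0.0494
```

Emit:
drive_tool(
  series=[
    [58,0.003,-0.035,0,0.01],
    [58,0.003,-0.035,0,0.02],
    [58,0.002,-0.03,0,0],
    [58,0,0,0,0],
    [58,0,0,-0.045,0],
    [58,0,0,-0.045,0],
    [58,0,0,-0.045,0],
    [58,0,0,-0.015,0],
    [58,0,0,0,0],
  ],
)

```text
clock: 30.85
position: [0.482, -0.3626, 0.0607]
tool_rot: [3.07, -0.027, -0.235]
force: [0.5, 0.1, 0.2]
grip_width: 0.0497
```

Run:
```python
from h import *
see("wrist",[("casting1",.044)],"w16.png")
```

```text
clk 30.85 tcp [ 0.482  -0.3626  0.0607] rot [ 3.07  -0.027 -0.235] w 0.0497 F [0.5 0.1 0.2]
casting1 0.77 [235.9 229.9] 3231 ctr [ 0.49  -0.356] size [0.023 0.061] 76.7
casting1 0.65 [406.4 278.3] 3627 ctr [ 0.425 -0.456] size [0.069 0.039] 72.6
casting1 0.64 [153.2 358.9] 61 ctr [ 0.409 -0.275] size [0.003 0.015] 70.9
```

View pics/w16.png

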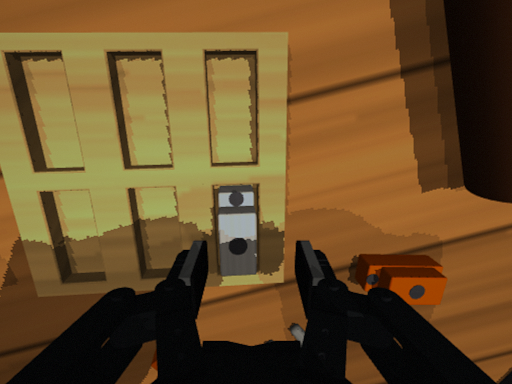

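Emit:
drive_tool(
  series=[
    [58,0.003,0.004,0,0.015],
    [58,0,0,-0.02,0],
    [58,0,0,0,0],
  ],
)

```text
clock: 31.25
position: [0.4887, -0.3596, 0.047]
tool_rot: [3.068, -0.036, -0.217]
force: [-0.6, -0.3, 0.4]
grip_width: 0.0496
```

Emit:
drive_tool(
  series=[
    [58,-0.001,0.002,-0.02,0],
    [58,-0.002,0,-0.006,0],
    [58,0,0,0,0],
  ],
)

```text
clock: 31.55
position: [0.4881, -0.3582, 0.0251]
tool_rot: [3.066, -0.041, -0.215]
force: [0.4, 0.5, 0.0]
grip_width: 0.0494
```

Emit:
drive_tool(
  series=[
    [30,0,0.001,-0.003,0],
    [10,0,0,0,0],
    [10,0,0,0,0],
    [10,0,0,0,0],
    [10,0,0,0,0],
    [10,0,0,0.03,0],
    [10,0,0,0.045,0],
    [10,0,0,0.045,0],
    [10,0,0,0.045,0],
    [10,0,0.03,0.03,0.03],
  ],
)

```text
clock: 32.55
position: [0.4854, -0.3288, 0.2229]
tool_rot: [3.066, -0.037, -0.189]
force: [0.6, 0.3, 0.0]
grip_width: 0.0228
```

Run:
```python
from h import *
see("wrist",[],"w17.png")
```

```text
clk 32.55 tcp [ 0.4854 -0.3288  0.2229] rot [ 3.066 -0.037 -0.189] w 0.0228 F [0.6 0.3 0. ]
```

View pics/w17.png

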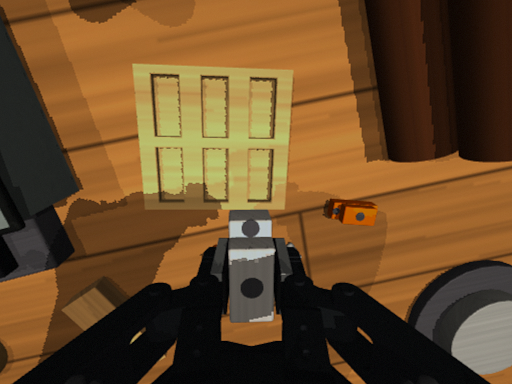

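Emit:
drive_tool(
  series=[
    [10,0,0.048,0,0.006],
    [10,0,0.05,0,0.006],
    [10,0,0.05,0,0.006],
    [10,0,0.05,0,0.006],
    [10,-0.001,0.05,0,0.006],
    [10,-0.001,0.05,0,0.006],
    [10,-0.001,0.05,0,0.006],
    [10,-0.001,0.05,0,0.006],
    [10,-0.001,0.05,0,0.006],
    [10,-0.001,0.05,0,0.006],
    [10,-0.001,0.05,0,0.006],
    [10,-0.001,0.04,0,0.006],
  ],
)

```text
clock: 33.8
position: [0.4751, 0.2648, 0.2309]
tool_rot: [3.065, -0.05, -0.114]
force: [0.6, -0.9, -0.4]
grip_width: 0.0228
```

Run:
```python
from h import *
see("wrist",[("scoop",.042),("casting1",.04)],"w18.png")
```

```text
clk 33.8 tcp [0.4751 0.2648 0.2309] rot [ 3.065 -0.05  -0.114] w 0.0228 F [ 0.6 -0.9 -0.4]
scoop 0.97 [173.3 177.8] 14375 ctr [0.473 0.317] size [0.244 0.137] 81.8
casting1 0.97 [249.8 267.6] 4944 ctr [0.351 0.265] size [0.063 0.171] 83.6
casting1 0.95 [192. 200.] 1257 ctr [0.456 0.326] size [0.061 0.035] 82.1
casting1 0.75 [241.  201.2] 1118 ctr [0.453 0.264] size [0.06  0.031] 81.8
casting1 0.74 [430.6  94.5] 30741 ctr [0.539 0.022] size [0.246 0.212] 3.6
casting1 0.7 [237.6 159. ] 1098 ctr [0.5   0.265] size [0.059 0.029] 86.9
casting1 0.55 [191.3 166. ] 1234 ctr [0.502 0.322] size [0.061 0.03 ] 78.8
casting1 0.55 [496.1 169.5] 231 ctr [ 0.442 -0.07 ] size [0.044 0.012] 82.3
```

View pics/w18.png

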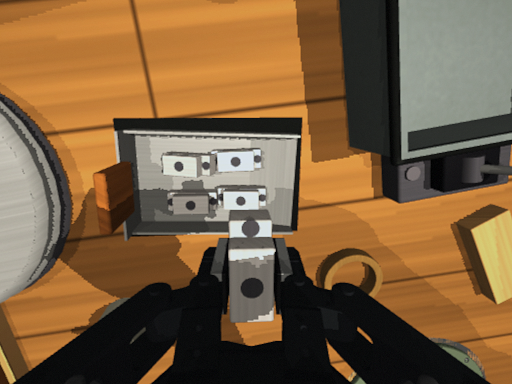

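Emit:
drive_tool(
  series=[
    [10,-0.001,0.014,0,0],
    [10,0,0,0,0],
    [10,0,0,-0.045,0],
    [10,0,0,-0.045,0],
    [10,0,0,-0.03,0],
    [10,0,0,0,0],
  ],
)

```text
clock: 34.55
position: [0.4757, 0.2725, 0.1086]
tool_rot: [3.064, -0.053, -0.117]
force: [0.3, 0.2, -0.6]
grip_width: 0.0226
```

Emit:
drive_tool(
  series=[
    [10,-0.003,0.009,-0.02,0],
    [10,0,0,-0.018,0],
    [10,0,0,0,0],
    [10,0,0,0,0],
  ],
)

```text
clock: 34.95
position: [0.4755, 0.279, 0.0749]
tool_rot: [3.066, -0.056, -0.123]
force: [0.6, -0.2, -0.0]
grip_width: 0.023
```

Emit:
drive_tool(
  series=[
    [10,-0.001,0.001,-0.01,0],
    [10,0,0,0,0],
    [36,0,0,0,0],
    [36,0,0,0,0],
    [36,0,0,0.005,0],
    [40,0,0,0.04,0],
    [60,0,0,0.045,0],
    [70,0,0,0.045,0],
    [80,-0.01,0,0.045,0],
  ],
)

```text
clock: 35.85
position: [0.4635, 0.2777, 0.2507]
tool_rot: [3.063, -0.052, -0.124]
force: [0.1, 0.2, -0.1]
grip_width: 0.0681
```

Run:
```python
from h import *
see("wrist",[("scoop",.042),("casting1",.08)],"w19.png")
```

```text
clk 35.85 tcp [0.4635 0.2777 0.2507] rot [ 3.063 -0.052 -0.124] w 0.0681 F [ 0.1  0.2 -0.1]
scoop 0.91 [194.7 169.5] 13260 ctr [0.474 0.314] size [0.237 0.135] 82.6
casting1 0.91 [246.8 145. ] 771 ctr [0.504 0.266] size [0.05  0.024] 87.2
casting1 0.71 [199.8 185.5] 997 ctr [0.464 0.323] size [0.049 0.029] 81.7
casting1 0.7 [201.6 154.2] 1019 ctr [0.506 0.318] size [0.054 0.024] 81.9
casting1 0.65 [258.  186.6] 640 ctr [0.46  0.256] size [0.033 0.029] 82.3
```

View pics/w19.png

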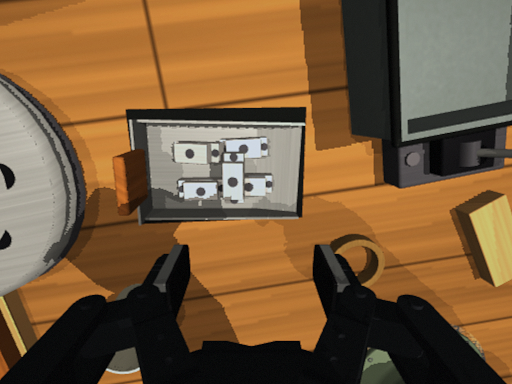

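Emit:
drive_tool(
  series=[
    [100,0.002,0.005,0,0.13],
    [100,0.002,0.005,0,0.135],
    [100,0.002,0.005,0,0.135],
    [100,0.002,0.005,0,0.135],
    [100,0.002,0.005,0,0.135],
    [100,0.002,0.005,0,0.135],
    [100,0.002,0.005,0,0.135],
    [100,0.002,0.005,0,0.135],
    [100,0.002,0.005,0,0.135],
    [100,0.002,0.005,0,0.135],
    [100,0.002,0.005,0,0.135],
    [100,0,0,0,0.08],
  ],
)

```text
clock: 37.2
position: [0.483, 0.333, 0.2439]
tool_rot: [3.069, -0.044, 1.501]
force: [-0.4, 0.3, 1.1]
grip_width: 0.085
```

Run:
```python
from h import *
see("wrist",[("scoop",.042),("casting1",.08),("scoop_handle",.124)],"w20.png")
```

```text
clk 37.2 tcp [0.483  0.333  0.2439] rot [ 3.069 -0.044  1.501] w 0.085 F [-0.4  0.3  1.1]
scoop 0.79 [234.4 183.6] 10348 ctr [0.474 0.298] size [0.205 0.13 ] 80.9
casting1 0.89 [258.1 223.8] 479 ctr [0.498 0.284] size [0.048 0.022] 87.1
casting1 0.85 [229.8 220.2] 1214 ctr [0.469 0.29 ] size [0.032 0.059] 83.2
casting1 0.63 [220.  238.2] 289 ctr [0.454 0.286] size [0.057 0.019] 84.4
casting1 0.62 [256.4 180.4] 975 ctr [0.501 0.335] size [0.056 0.024] 85.4
casting1 0.56 [215.1 176.5] 899 ctr [0.457 0.342] size [0.055 0.021] 83.3
scoop_handle 0.66 [232.9 179.9] 10282 ctr [0.475 0.325] size [0.157 0.101] 80.4
```

View pics/w20.png

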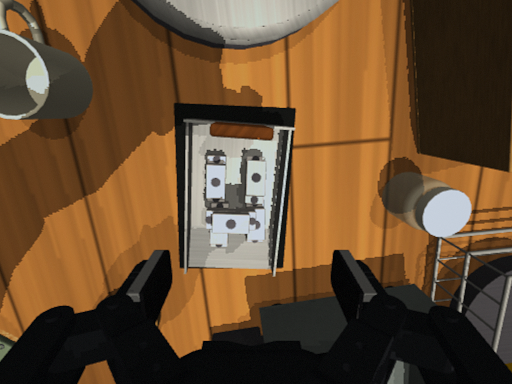

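Run:
```python
from h import *
im=cv2.imread("pics/w20.png"); ci("wrist")
b,g,r=[im[:,:,i].astype(int) for i in range(3)]
m=np.zeros(b.shape,bool); m[112:146,200:285]=True
hsv=cv2.cvtColor(im,cv2.COLOR_BGR2HSV)
m&=(hsv[...,1]>120)&(hsv[...,2]<190)
n,l,s,c=cv2.connectedComponentsWithStats(m.astype(np.uint8)); k=1+s[1:,4].argmax(); print(s[k],c[k])
R=rect(l==k,"wrist",.124); print(R)
print(_C["wrist"]["cam_to_world"][:3,3])
for q in ([210,124],[272,126],[272,139],[211,137]): print(q,np.round(p2w("wrist",*q,.124),4))
cv2.imwrite("pics/z20.png",cv2.resize(im[100:290,165:305],None,fx=4,fy=3.1))
```

```text
[210 122  63  18 857] [240.95332555 130.54025671]
((0.48872658610343933, 0.3940666913986206), (0.012681528925895691, 0.05782036483287811), 80.91950988769531)Traceback (most recent call last):
  File "<stdin>", line 9, in <module>
NameError: name '_C' is not defined
```

Emit:
drive_tool(
  series=[
    [100,0.003,0.03,0,-0.03],
    [100,0.002,0.03,0,-0.03],
    [100,0,0,0,0],
    [100,0,0,-0.045,0],
    [100,0,0,-0.04,0],
    [100,0,0,0,0],
  ],
)

```text
clock: 38.0
position: [0.4879, 0.394, 0.1575]
tool_rot: [3.067, -0.044, 1.414]
force: [0.1, -0.4, 0.4]
grip_width: 0.0855
```

Run:
```python
from h import *
see("wrist",[],"w21.png")
print(w2p("wrist",[.488,.394,.124]))
```

```text
clk 38.0 tcp [0.4879 0.394  0.1575] rot [ 3.067 -0.044  1.414] w 0.0855 F [ 0.1 -0.4  0.4]
[246.66585457 229.64173587]
```

View pics/w21.png

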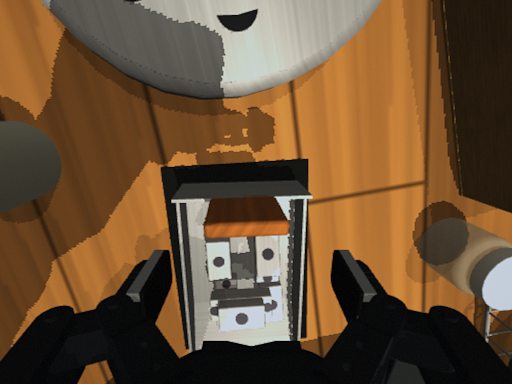

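Emit:
drive_tool(
  series=[
    [100,0,0,-0.03,0.02],
    [100,0,0,-0.025,0],
    [100,0,0,0,0],
  ],
)

```text
clock: 38.35
position: [0.4914, 0.3963, 0.1107]
tool_rot: [3.06, -0.051, 1.431]
force: [0.3, -0.9, 0.3]
grip_width: 0.0856
```

Emit:
drive_tool(
  series=[
    [100,-0.004,-0.003,-0.02,0],
    [100,0,0,-0.018,0],
    [100,0,0,0,0],
  ],
)

```text
clock: 38.65
position: [0.4907, 0.3952, 0.0801]
tool_rot: [3.054, -0.057, 1.428]
force: [-0.2, -0.8, -0.2]
grip_width: 0.0852
```

Emit:
drive_tool(
  series=[
    [100,-0.002,-0.001,-0.009,0],
    [100,0,0,0,0],
  ],
)

```text
clock: 38.85
position: [0.4901, 0.3953, 0.0747]
tool_rot: [3.051, -0.06, 1.427]
force: [-0.2, -0.5, -0.1]
grip_width: 0.0853
```

Run:
```python
from h import *
see("wrist",[],"w22.png")
im,_=see("side",[],"s22.png")
cv2.imwrite("pics/s22z.png",cv2.resize(im[100:260,150:350,::-1],None,fx=3.5,fy=3.5))
```

```text
clk 38.85 tcp [0.4901 0.3953 0.0747] rot [ 3.051 -0.06   1.427] w 0.0853 F [-0.2 -0.5 -0.1]
clk 38.9 tcp [0.4907 0.3958 0.0755] rot [ 3.05  -0.061  1.427] w 0.0856 F [0.5 0.7 1.1]
```

View pics/w22.png

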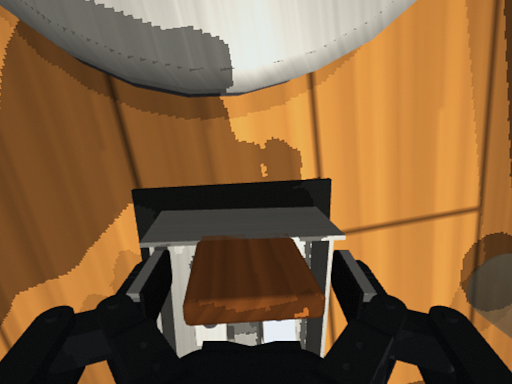

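View pics/s22z.png

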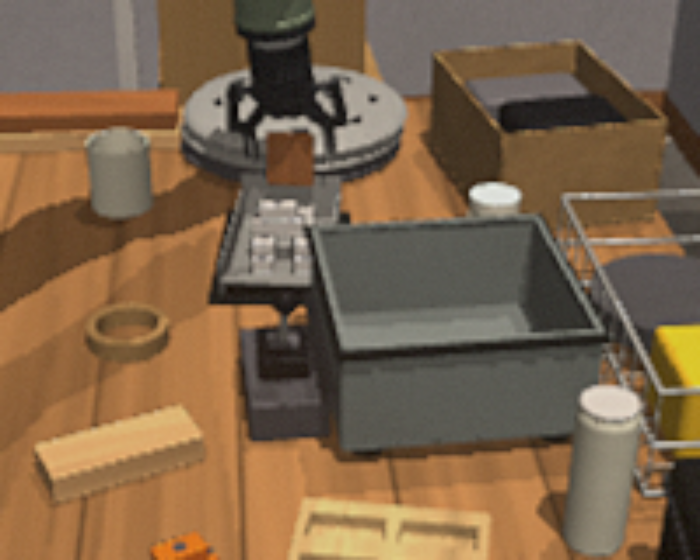

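Emit:
drive_tool(
  series=[
    [55,0,0,0,0],
    [55,0,0,0,0],
    [55,0,0,0,0],
    [55,0,0,0,0],
    [50,0,0,0,0],
  ],
  newtons=120,
)

```text
clock: 39.45
position: [0.4902, 0.3964, 0.0789]
tool_rot: [3.05, -0.062, 1.427]
force: [0.6, -0.0, -1.9]
grip_width: 0.059
```

Emit:
drive_tool(
  series=[
    [20,0,0,0,0],
    [20,0,0,0,0],
    [20,0,0,0.012,0],
    [20,0,0,0.012,0],
    [20,0,0,0,0],
  ],
  newtons=120,
)

```text
clock: 39.95
position: [0.4901, 0.3965, 0.1045]
tool_rot: [3.051, -0.062, 1.427]
force: [0.2, 0.4, -5.3]
grip_width: 0.0589
```

Run:
```python
from h import *
see("wrist",[],"w23.png")
print(bot.observe()["moment"])
im,_=see("side",[],"s23.png")
cv2.imwrite("pics/s23z.png",cv2.resize(im[100:260,150:350,::-1],None,fx=3.5,fy=3.5))
```

```text
clk 39.95 tcp [0.4901 0.3965 0.1045] rot [ 3.051 -0.062  1.427] w 0.0589 F [ 0.2  0.4 -5.3]
[ 0.40820127  0.13561    -0.01368812]
clk 40.0 tcp [0.49   0.3963 0.1038] rot [ 3.051 -0.061  1.427] w 0.0591 F [ 0.  -0.7 -6. ]
```

View pics/w23.png

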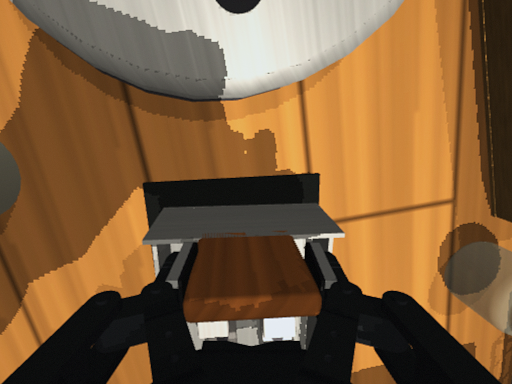

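View pics/s23z.png

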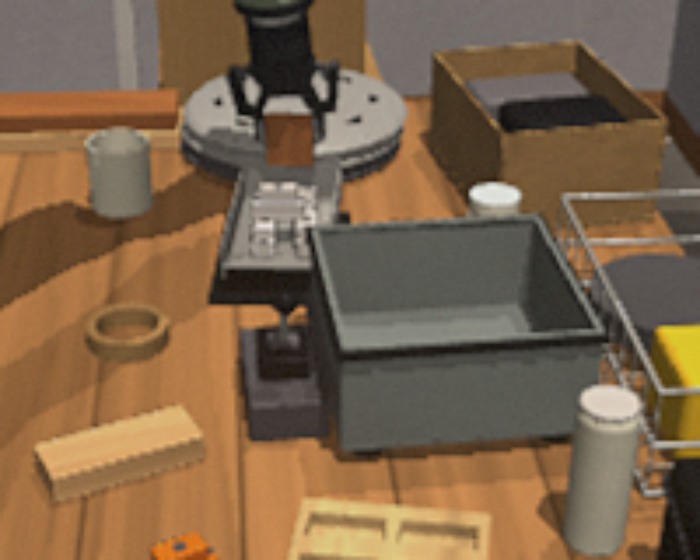

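Emit:
drive_tool(
  series=[
    [20,0,0,0.012,0],
    [20,0,0,0.02,0],
    [20,0,0,0.025,0],
    [20,0,0,0.025,0],
    [20,0,0,0.025,0],
    [20,0,0,0.025,0],
    [20,0,0,0.025,0],
    [20,0,0,0.02,0],
    [20,0,0,0.01,0],
    [20,0,0,0,0],
  ],
  newtons=120,
)

```text
clock: 41.05
position: [0.4869, 0.3942, 0.3012]
tool_rot: [3.054, -0.059, 1.428]
force: [-0.1, 0.0, -5.6]
grip_width: 0.0592
```

Run:
```python
from h import *
see("wrist",[],"w24.png")
im,_=see("side",[],"s24.png")
cv2.imwrite("pics/s24z.png",cv2.resize(im[60:260,150:350,::-1],None,fx=3,fy=3))
```

```text
clk 41.05 tcp [0.4869 0.3942 0.3012] rot [ 3.054 -0.059  1.428] w 0.0592 F [-0.1  0.  -5.6]
clk 41.1 tcp [0.4868 0.394  0.3003] rot [ 3.055 -0.058  1.428] w 0.0594 F [-0.5  0.3 -5.3]
```

View pics/s24z.png

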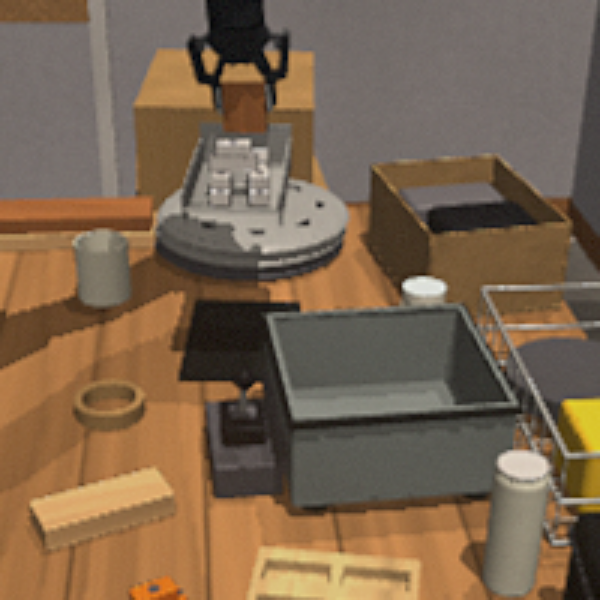

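Emit:
drive_tool(
  series=[
    [20,0.006,-0.012,0,0.008],
    [20,0.01,-0.02,0,0.012],
    [20,0.013,-0.025,0,0.014],
    [20,0.013,-0.025,0,0.014],
    [20,0.013,-0.025,0,0.014],
    [20,0.013,-0.025,0,0.014],
    [20,0.013,-0.025,0,0.014],
    [20,0.013,-0.025,0,0.014],
    [20,0.013,-0.025,0,0.014],
    [20,0.01,-0.02,0,0.01],
    [20,0.006,-0.012,0,0],
    [20,0,0,0,0],
  ],
  newtons=120,
)

```text
clock: 42.35
position: [0.6061, 0.1427, 0.2814]
tool_rot: [3.079, -0.046, 1.563]
force: [-0.2, 0.6, -5.2]
grip_width: 0.0587
```

Run:
```python
from h import *
im,_=see("top",[("tumbler",.135)],"t25.png")
im,_=see("side",[],"s25.png")
cv2.imwrite("pics/s25z.png",cv2.resize(im[60:260,150:350,::-1],None,fx=3,fy=3))
```

```text
clk 42.35 tcp [0.6061 0.1427 0.2814] rot [ 3.079 -0.046  1.563] w 0.0587 F [-0.2  0.6 -5.2]
tumbler 0.78 [273.  168.1] 4830 ctr [ 0.588 -0.012] size [0.338 0.243] 2.8
tumbler 0.47 [248.3 172. ] 135 ctr [ 0.599 -0.002] size [0.028 0.037] 1.7
clk 42.45 tcp [0.6053 0.1452 0.2818] rot [ 3.079 -0.047  1.566] w 0.0596 F [-1.   0.2 -5.4]
```

View pics/s25z.png

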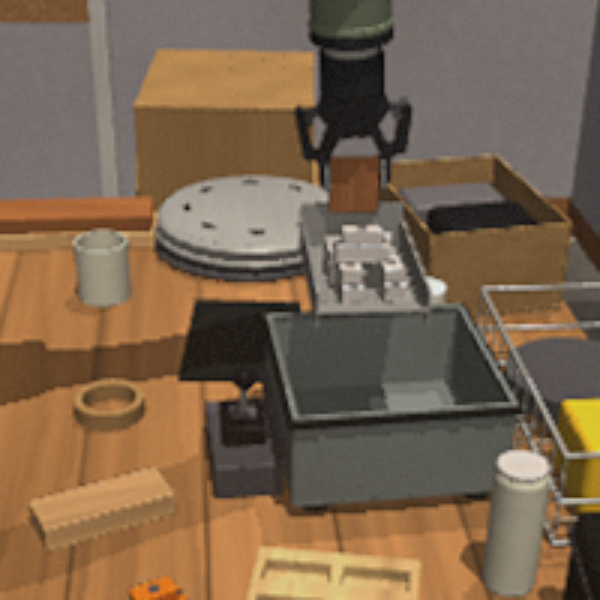

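View pics/t25.png

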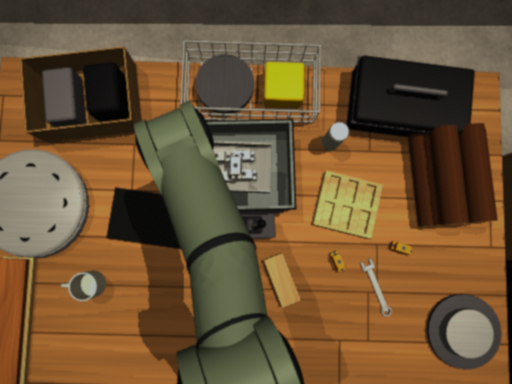

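Emit:
drive_tool(
  series=[
    [20,0.01,-0.004,0.012,0],
    [20,0,0,0.008,0],
    [20,0,0,0,0],
    [20,0,0,0,0],
  ],
  newtons=50,
)

```text
clock: 42.9
position: [0.6129, 0.1468, 0.3024]
tool_rot: [3.08, -0.049, 1.572]
force: [-0.1, 0.2, -6.2]
grip_width: 0.0593
```

Run:
```python
from h import *
print(np.round(bot.observe()["moment"],2))
im,_=see("side",[],"s26.png")
cv2.imwrite("pics/s26z.png",cv2.resize(im[60:260,150:350,::-1],None,fx=3,fy=3))
```

```text
[ 0.37  0.19 -0.02]
clk 42.9 tcp [0.6129 0.1468 0.3024] rot [ 3.08  -0.049  1.572] w 0.0593 F [-0.1  0.2 -6.2]
```

View pics/s26z.png

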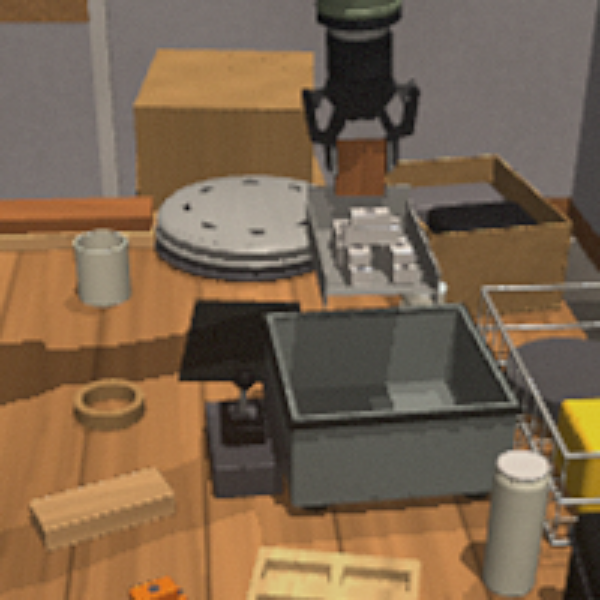

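Emit:
drive_tool(
  series=[
    [20,0,0,0,0],
    [20,0,0,0,0],
    [20,0,0,0,0],
  ],
  newtons=30,
)

```text
clock: 43.25
position: [0.612, 0.1475, 0.3018]
tool_rot: [3.081, -0.049, 1.573]
force: [0.6, 1.4, -4.5]
grip_width: 0.0585
```

Run:
```python
from h import *
print(np.round(bot.observe()["moment"],2))
im,_=see("side",[],"s27.png")
cv2.imwrite("pics/s27z.png",cv2.resize(im[60:260,150:350,::-1],None,fx=3,fy=3))
```

```text
[ 0.33  0.11 -0.04]
clk 43.25 tcp [0.612  0.1475 0.3018] rot [ 3.081 -0.049  1.573] w 0.0585 F [ 0.6  1.4 -4.5]
```

View pics/s27z.png

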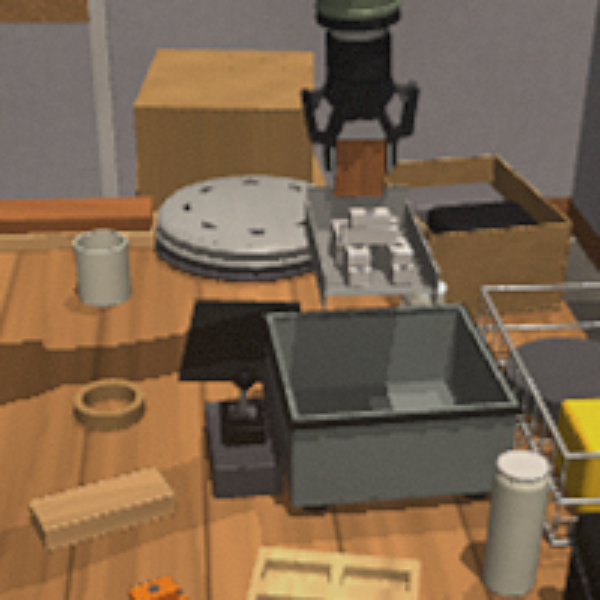

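Emit:
drive_tool(
  series=[
    [20,0,0,0,0],
    [20,0,0,0,0],
    [20,0,0,0,0],
    [20,0,0,0,0],
  ],
  newtons=20,
)

```text
clock: 43.7
position: [0.612, 0.1473, 0.3016]
tool_rot: [3.081, -0.049, 1.573]
force: [-0.4, -0.9, -5.6]
grip_width: 0.0593
```

Run:
```python
from h import *
print(np.round(bot.observe()["moment"],2))
im,_=see("side",[],"s28.png")
cv2.imwrite("pics/s28z.png",cv2.resize(im[60:260,150:350,::-1],None,fx=3,fy=3))
```

```text
[0.36 0.06 0.08]
clk 43.7 tcp [0.612  0.1473 0.3016] rot [ 3.081 -0.049  1.573] w 0.0593 F [-0.4 -0.9 -5.6]
```

View pics/s28z.png

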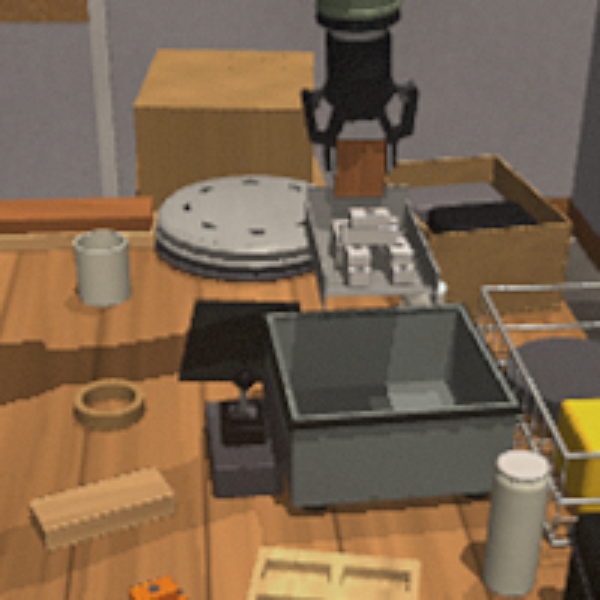

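Emit:
drive_tool(
  series=[
    [50,0,0,0,0],
    [60,0,0,0,0],
    [64,0,0,0,0],
    [66,0,0,0,0],
  ],
  newtons=20,
)

```text
clock: 44.15
position: [0.612, 0.1472, 0.3016]
tool_rot: [3.081, -0.049, 1.573]
force: [0.3, 0.2, -4.9]
grip_width: 0.059
```

Run:
```python
from h import *
print(np.round(bot.observe()["moment"],2))
im,_=see("side",[],"s29.png")
cv2.imwrite("pics/s29z.png",cv2.resize(im[60:260,150:350,::-1],None,fx=3,fy=3))
```

```text
[0.31 0.18 0.  ]
clk 44.15 tcp [0.612  0.1472 0.3016] rot [ 3.081 -0.049  1.573] w 0.059 F [ 0.3  0.2 -4.9]
```

View pics/s29z.png

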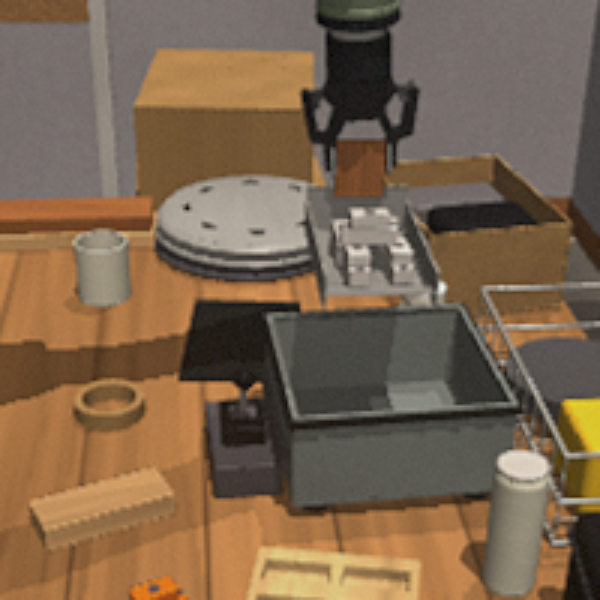

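Emit:
drive_tool(
  series=[
    [66,0,0.015,-0.02,0],
    [66,0,-0.02,0.03,0],
    [66,0,-0.005,0.005,0],
    [66,0,0,0,0],
  ],
  newtons=20,
)

```text
clock: 44.6
position: [0.6121, 0.1373, 0.3159]
tool_rot: [3.082, -0.049, 1.573]
force: [0.3, 0.3, -5.8]
grip_width: 0.0591
```

Run:
```python
from h import *
print(np.round(bot.observe()["moment"],2))
im,_=see("side",[],"s30.png")
cv2.imwrite("pics/s30z.png",cv2.resize(im[60:260,150:350,::-1],None,fx=3,fy=3))
```

```text
[0.2  0.24 0.02]
clk 44.6 tcp [0.6121 0.1373 0.3159] rot [ 3.082 -0.049  1.573] w 0.0591 F [ 0.3  0.3 -5.8]
```

View pics/s30z.png

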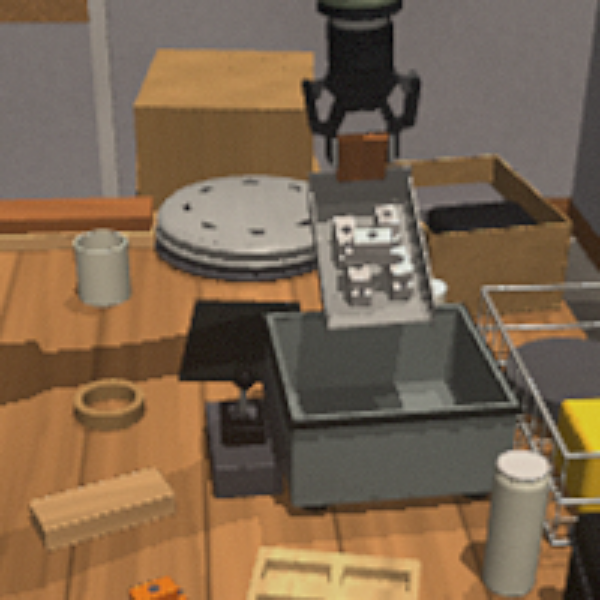

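Emit:
drive_tool(
  series=[
    [66,0,0.015,-0.025,0],
    [66,0,-0.02,0.03,0],
    [66,0,0,0,0],
    [66,0,0,0,0],
  ],
  newtons=20,
)

```text
clock: 45.05
position: [0.6115, 0.1347, 0.3174]
tool_rot: [3.084, -0.049, 1.575]
force: [0.2, -0.1, -4.4]
grip_width: 0.0589
```

Run:
```python
from h import *
print(np.round(bot.observe()["moment"],2))
im,_=see("side",[],"s31.png")
cv2.imwrite("pics/s31z.png",cv2.resize(im[60:260,150:350,::-1],None,fx=3,fy=3))
```

```text
[-0.14  0.12 -0.01]
clk 45.05 tcp [0.6115 0.1347 0.3174] rot [ 3.084 -0.049  1.575] w 0.0589 F [ 0.2 -0.1 -4.4]
```

View pics/s31z.png

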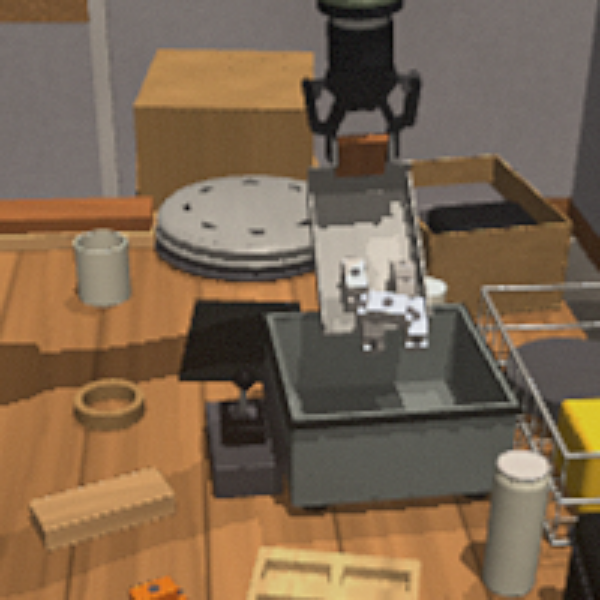

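Emit:
drive_tool(
  series=[
    [66,0,0,0,0],
    [66,0,0,0,0],
    [66,0,0,0,0],
    [66,0,0,0,0],
  ],
  newtons=20,
)

```text
clock: 45.5
position: [0.6116, 0.1355, 0.3167]
tool_rot: [3.084, -0.049, 1.575]
force: [0.2, 0.2, -3.7]
grip_width: 0.0592
```

Run:
```python
from h import *
print(np.round(bot.observe()["moment"],2))
im,_=see("side",[],"s32.png")
cv2.imwrite("pics/s32z.png",cv2.resize(im[60:260,150:350,::-1],None,fx=3,fy=3))
im,_=see("top",[],"t32.png")
```

```text
[ 0.05  0.1  -0.05]
clk 45.5 tcp [0.6116 0.1355 0.3167] rot [ 3.084 -0.049  1.575] w 0.0592 F [ 0.2  0.2 -3.7]
clk 45.55 tcp [0.6116 0.1355 0.3167] rot [ 3.084 -0.049  1.575] w 0.0589 F [ 0.5  0.6 -4.3]
```

View pics/s32z.png

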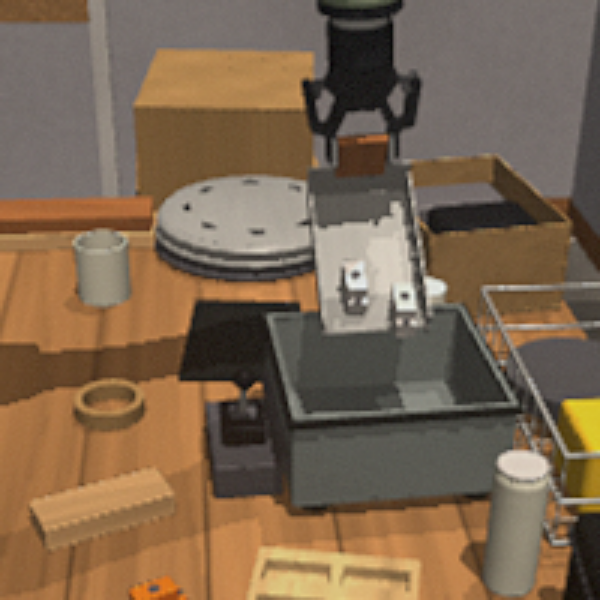

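View pics/t32.png

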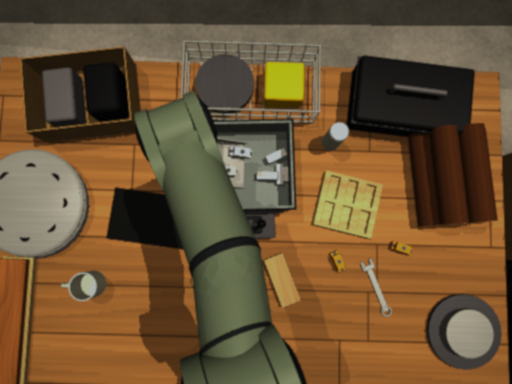

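Emit:
drive_tool(
  series=[
    [66,0,0.02,-0.03,0],
    [66,0,-0.03,0.035,0],
    [66,0,0,0,0],
    [66,0,0,0,0],
    [66,0,0,0,0],
    [66,0,0,0,0],
  ],
  newtons=20,
)

```text
clock: 46.2
position: [0.6125, 0.126, 0.3217]
tool_rot: [3.083, -0.049, 1.576]
force: [-0.1, -0.4, -3.6]
grip_width: 0.0589
```

Run:
```python
from h import *
print(np.round(bot.observe()["moment"],2))
im,_=see("side",[],"s33.png")
cv2.imwrite("pics/s33z.png",cv2.resize(im[60:260,150:350,::-1],None,fx=3,fy=3))
```

```text
[-0.1   0.12  0.04]
clk 46.2 tcp [0.6125 0.126  0.3217] rot [ 3.083 -0.049  1.576] w 0.0589 F [-0.1 -0.4 -3.6]
```

View pics/s33z.png

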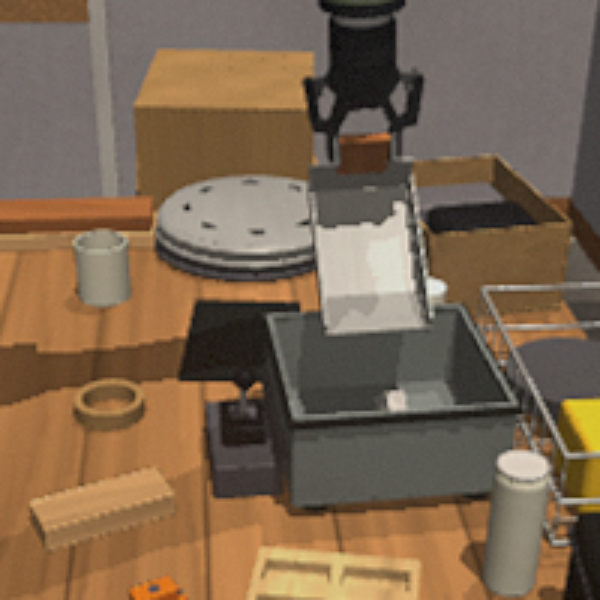

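```bash
cat > tilt.py <<'E'
from h import *
def pred(tcp,th,pz=.022):
    # pivot scoop coords (-94, .075+pz)
    P=np.array([tcp[0],tcp[1],tcp[2]+pz]); zp=.075+pz
    def pt(x,z,y=0):
        r=np.array([x+.094,z-zp]); h=r[0]*np.cos(th)+r[1]*np.sin(th); v=-r[0]*np.sin(th)+r[1]*np.cos(th)
        return P+np.array([y,-h,v])
    return pt
if __name__=="__main__":
    tcp=[.6125,.126,.3217]
    for d in range(25,65,5):
        pt=pred(tcp,np.radians(d))
        z=lambda p:np.round((w2p("side",p)-[150,60])*3,0)
        print(d,"lip",z(pt(.107,.018,-.063)),z(pt(.107,.018,.063)),"htop",z(pt(-.094,.12)),"rearwalltop",z(pt(-.0985,.06,.063)),np.round(pt(.107,.018),3))
E
python3 tilt.py
```

```text
25 lip [322. 327.] [432. 323.] htop [366. 133.] rearwalltop [413. 166.] [ 0.612 -0.023  0.187]
30 lip [320. 330.] [429. 327.] htop [367. 134.] rearwalltop [413. 164.] [ 0.612 -0.009  0.175]
35 lip [318. 333.] [426. 329.] htop [367. 135.] rearwalltop [413. 162.] [0.612 0.007 0.164]
40 lip [317. 334.] [423. 330.] htop [367. 137.] rearwalltop [412. 159.] [0.612 0.023 0.154]
45 lip [315. 333.] [420. 330.] htop [367. 138.] rearwalltop [412. 157.] [0.612 0.04  0.146]
50 lip [314. 331.] [417. 328.] htop [367. 140.] rearwalltop [412. 154.] [0.612 0.057 0.139]
55 lip [312. 328.] [414. 325.] htop [367. 142.] rearwalltop [412. 151.] [0.612 0.075 0.134]
60 lip [311. 324.] [411. 320.] htop [367. 143.] rearwalltop [412. 149.] [0.612 0.094 0.13 ]
```

Emit:
drive_tool(
  series=[
    [66,0,-0.01,-0.015,0],
    [66,0,-0.01,-0.02,0],
    [66,0,-0.01,-0.015,0],
    [66,0,-0.01,-0.008,0],
    [66,0.005,-0.015,0,0],
    [66,0.005,-0.015,0,0],
    [66,0,-0.015,0,0],
    [66,0,-0.015,0,0],
    [66,0,0,0,0],
  ],
  newtons=20,
)

```text
clock: 47.15
position: [0.6242, 0.02, 0.2638]
tool_rot: [3.079, -0.05, 1.577]
force: [-0.4, 0.4, -2.9]
grip_width: 0.0591
```

Run:
```python
from h import *
print(np.round(bot.observe()["moment"],2))
im,_=see("side",[],"s34.png")
cv2.imwrite("pics/s34z.png",cv2.resize(im[60:260,150:350,::-1],None,fx=3,fy=3))
see("wrist",[],"w34.png")
```

```text
[-0.1   0.12 -0.02]
clk 47.15 tcp [0.6242 0.02   0.2638] rot [ 3.079 -0.05   1.577] w 0.0591 F [-0.4  0.4 -2.9]
clk 47.2 tcp [0.6242 0.0214 0.2639] rot [ 3.079 -0.05   1.578] w 0.0593 F [ 0.5  0.8 -2.3]
```

View pics/s34z.png

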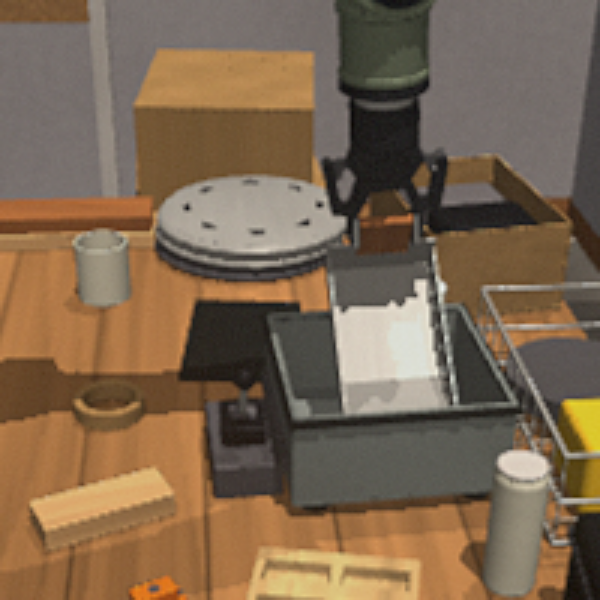

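View pics/w34.png

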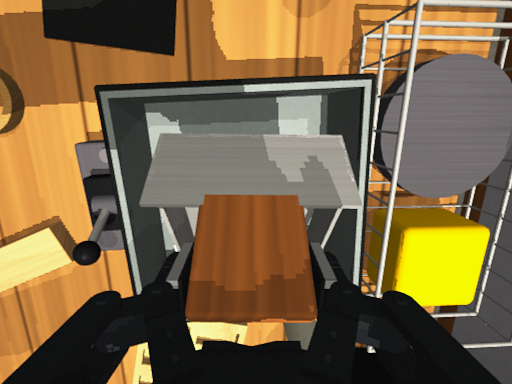

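```bash
cat > fit.py <<'E'
from h import *
from scipy.optimize import least_squares
def fit(px,tcp,rot,C):
    # px: bottomL,bottomR,topL,topR pixel ; scoop pts
    S=[(-.1,0,.063),(-.1,0,-.063),(-.1,.06,.063),(-.1,.06,-.063)]  # x,z,y(tool-image left = ?)
    T=C["cam_to_world"]; 
    def proj(p): q=T[:3,:3].T@(p-T[:3,3]); return np.array([q[0]/q[2]*C["fx"]+C["cx"],q[1]/q[2]*C["fy"]+C["cy"]])
    yaw=rot[2]
    def f(v,s):
        th,pz,dx,dz,roll=v; out=[]
        f_=-np.array([np.cos(yaw),np.sin(yaw),0]); l=np.array([-f_[1],f_[0],0])*s
        for (x,z,y),u in zip(S,px):
            rx,rz=x+.094,z-pz
            h=rx*np.cos(th)+rz*np.sin(th); w=-rx*np.sin(th)+rz*np.cos(th)
            p=np.array(tcp)+f_*(h+dx)+l*(y+roll*0)+np.array([0,0,dz+w])
            out+=list(proj(p)-u)
        out+= [ (pz-.097)/.01*3,(dx)/.005*2,(dz-.022)/.005*2]
        return np.array(out)
    best=min((least_squares(f,[t,.097,0,.022,0],args=(s,)) for s in(1,-1) for t in(.2,.8)),key=lambda r:r.cost)
    return np.degrees(best.x[0]),best.x,best.cost
if __name__=="__main__":
    import sys
    c=bot.camera_info("wrist"); o=bot.observe()
    px=np.array(eval(sys.argv[1]),float)
    print(fit(px,o["position"],o["tool_rot"],c))
E
python3 fit.py "[(158,135),(347,134),(141,207),(360,208)]"
```

```text
(np.float64(39.776927736515304), array([0.69423836, 0.09662118, 0.00262297, 0.02009369, 0.        ]), np.float64(122.09482321673931))
```

Emit:
drive_tool(
  series=[
    [66,0,-0.01,0,0],
    [66,0,-0.012,0,0],
    [66,0,-0.012,0,0],
    [66,0,-0.01,0,0],
    [66,0,-0.01,0.001,0],
    [66,0,-0.01,0.001,0],
    [66,0,-0.01,0.001,0],
    [66,0,-0.01,0.001,0],
    [66,0,0,0,0],
  ],
  newtons=20,
)

```text
clock: 48.15
position: [0.624, -0.0604, 0.2701]
tool_rot: [3.077, -0.059, 1.589]
force: [0.9, 2.6, -3.9]
grip_width: 0.0592
```

Run:
```python
from h import *
print(np.round(bot.observe()["moment"],2))
see("wrist",[],"w35.png")
```

```text
[ 0.99 -0.05  0.29]
clk 48.15 tcp [ 0.624  -0.0604  0.2701] rot [ 3.077 -0.059  1.589] w 0.0592 F [ 0.9  2.6 -3.9]
```

View pics/w35.png

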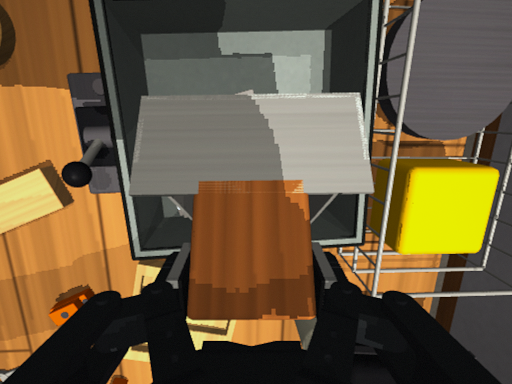

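```bash
python3 fit.py "[(143,96),(357,93),(131,193),(373,192)]"
```

```text
(np.float64(57.03260009093522), array([ 0.99540665,  0.09897227, -0.00124551,  0.02188156,  0.        ]), np.float64(72.57877888443115))
```

Emit:
drive_tool(
  series=[
    [66,0,0.015,0.005,0],
    [66,0,0.02,0.01,0],
    [66,0,0.02,0.01,0],
    [66,0,0.015,0.01,0],
    [66,0,0,0,0],
    [66,0,0,0,0],
  ],
  newtons=20,
)

```text
clock: 48.8
position: [0.623, 0.0162, 0.3069]
tool_rot: [3.078, -0.057, 1.59]
force: [-0.4, 0.1, -2.5]
grip_width: 0.0591
```

Run:
```python
from h import *
see("wrist",[],"w36.png")
im,_=see("side",[],"s36.png")
cv2.imwrite("pics/s36z.png",cv2.resize(im[60:260,150:350,::-1],None,fx=3,fy=3))
```

```text
clk 48.8 tcp [0.623  0.0162 0.3069] rot [ 3.078 -0.057  1.59 ] w 0.0591 F [-0.4  0.1 -2.5]
clk 48.85 tcp [0.6231 0.0163 0.307 ] rot [ 3.077 -0.058  1.59 ] w 0.0593 F [ 0.8  0.2 -2.1]
```

View pics/w36.png

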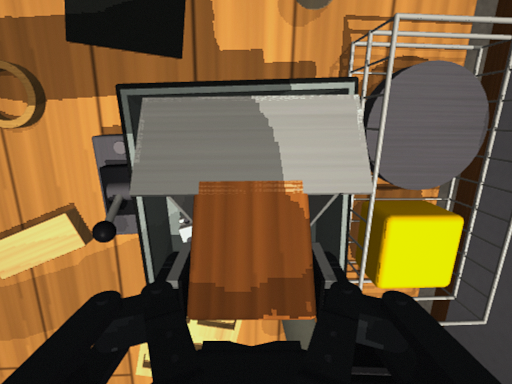

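View pics/s36z.png

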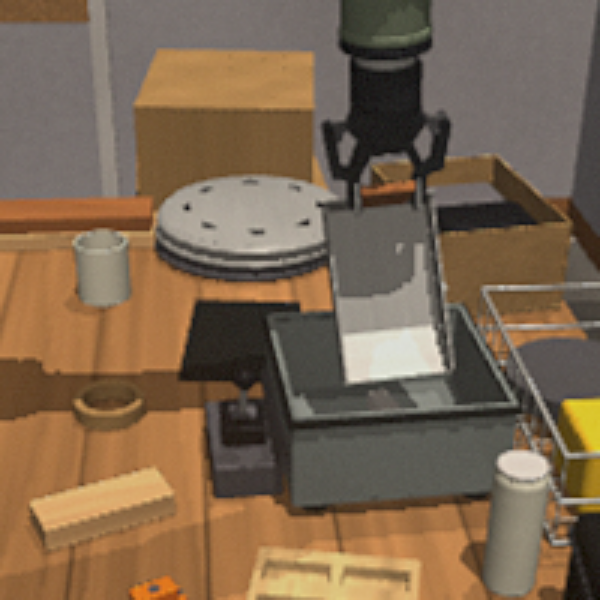

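Emit:
drive_tool(
  series=[
    [20,0,0,0.02,0],
    [20,0,0.005,0.025,0],
    [20,0,0.01,0.02,-0.01],
    [20,-0.012,0.02,0,-0.015],
    [20,-0.018,0.025,0,-0.015],
    [20,-0.018,0.025,0,-0.015],
    [20,-0.018,0.025,0,-0.015],
    [20,-0.018,0.025,0,-0.015],
    [20,-0.018,0.025,0,-0.015],
    [20,-0.018,0.025,0,-0.015],
    [20,-0.014,0.02,0,-0.01],
    [20,0,0,0,0],
  ],
  newtons=40,
)

```text
clock: 50.1
position: [0.4836, 0.215, 0.3686]
tool_rot: [3.085, -0.052, 1.441]
force: [0.1, -0.2, -2.3]
grip_width: 0.0592
```

Run:
```python
from h import *
see("wrist",[],"w37.png")
im,o=see("top",[("mat",.004),("casting1",.05)],"t37.png")
cv2.imwrite("pics/t37z.png",cv2.resize(im[90:270,80:320,::-1],None,fx=3,fy=3,interpolation=cv2.INTER_CUBIC))
```

```text
clk 50.1 tcp [0.4836 0.215  0.3686] rot [ 3.085 -0.052  1.441] w 0.0592 F [ 0.1 -0.2 -2.3]
clk 50.15 tcp [0.4846 0.2134 0.3685] rot [ 3.085 -0.052  1.44 ] w 0.0587 F [ 0.6 -0.8 -2.5]
mat 0.67 [186.2 225.8] 264 ctr [0.462 0.193] size [0.024 0.155] 83.9
mat 0.18 [274.8 196.3] 178 ctr [ 0.554 -0.089] size [0.028 0.064] 15.7
casting1 0.73 [339.6 261. ] 187 ctr [ 0.36  -0.273] size [0.062 0.027] 25.3
casting1 0.7 [398.6 248.9] 152 ctr [ 0.405 -0.459] size [0.062 0.023] 73.2
casting1 0.66 [273.3 155.3] 168 ctr [ 0.669 -0.083] size [0.027 0.061] 28.5
casting1 0.64 [266.5 173.2] 203 ctr [ 0.607 -0.058] size [0.03 0.06] 1.7
casting1 0.6 [283.7 171.9] 213 ctr [ 0.614 -0.103] size [0.061 0.036] 1.3
casting1 0.51 [273.6 195.6] 174 ctr [ 0.549 -0.086] size [0.027 0.063] 15.7
casting1 0.48 [243.4 165.1] 189 ctr [0.635 0.015] size [0.029 0.062] 15.9
```

View pics/t37z.png

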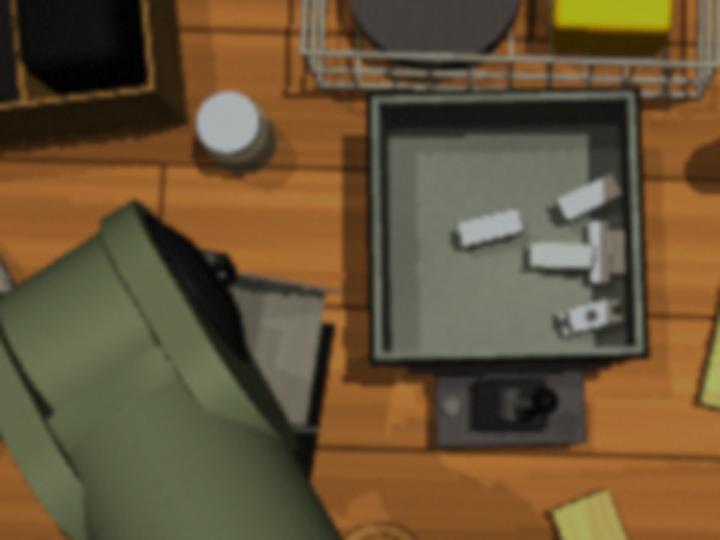

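View pics/w37.png

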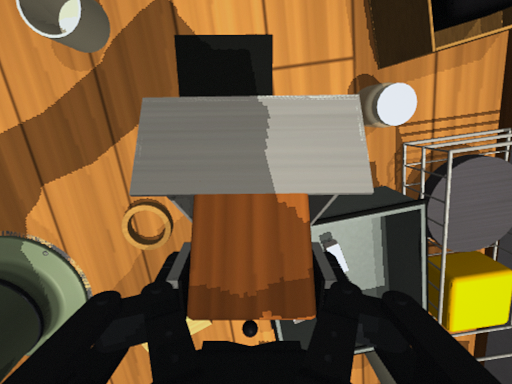

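Emit:
drive_tool(
  series=[
    [20,-0.008,0.012,-0.015,0.008],
    [20,-0.008,0.012,-0.025,0.008],
    [20,0,0,-0.03,0],
    [20,0,0,-0.03,0],
    [20,0,0,-0.02,0],
    [20,0,0,-0.015,0],
    [20,0,0,0,0],
  ],
  newtons=40,
)

```text
clock: 51.0
position: [0.4741, 0.2289, 0.2279]
tool_rot: [3.084, -0.05, 1.441]
force: [0.6, -0.2, -1.2]
grip_width: 0.059
```

Run:
```python
from h import *
see("wrist",[],"w38.png")
im,_=see("side",[],"s38.png")
cv2.imwrite("pics/s38z.png",cv2.resize(im[60:260,150:350,::-1],None,fx=3,fy=3))
```

```text
clk 51.0 tcp [0.4741 0.2289 0.2279] rot [ 3.084 -0.05   1.441] w 0.059 F [ 0.6 -0.2 -1.2]
clk 51.05 tcp [0.4745 0.2291 0.229 ] rot [ 3.082 -0.051  1.441] w 0.0587 F [ 0.3 -0.4 -3.1]
```

View pics/w38.png

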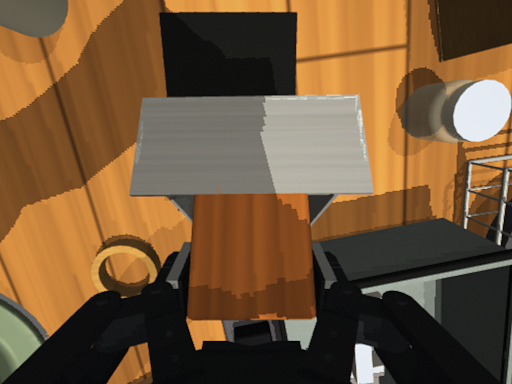

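View pics/s38z.png

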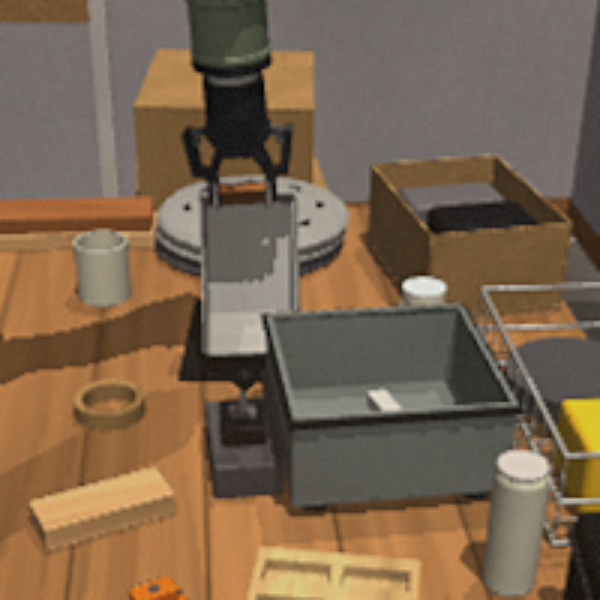

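Emit:
drive_tool(
  series=[
    [66,0,0,-0.015,0],
    [66,0,0.004,-0.015,0],
    [66,0.002,0.018,-0.008,0],
    [66,0.002,0.018,-0.008,0],
    [66,0.002,0.017,-0.009,0],
    [66,0.002,0.016,-0.01,0],
    [66,0,0,0,0],
  ],
  newtons=20,
)

```text
clock: 51.8
position: [0.4942, 0.3082, 0.1775]
tool_rot: [3.059, -0.068, 1.436]
force: [-0.0, 0.5, -2.4]
grip_width: 0.0593
```

Run:
```python
from h import *
see("wrist",[],"w39.png")
im,_=see("side",[],"s39.png")
cv2.imwrite("pics/s39z.png",cv2.resize(im[60:260,150:350,::-1],None,fx=3,fy=3))
```

```text
clk 51.8 tcp [0.4942 0.3082 0.1775] rot [ 3.059 -0.068  1.436] w 0.0593 F [-0.   0.5 -2.4]
clk 51.85 tcp [0.4946 0.3071 0.178 ] rot [ 3.058 -0.068  1.435] w 0.059 F [ 0.8  0.5 -1.2]
```

View pics/w39.png

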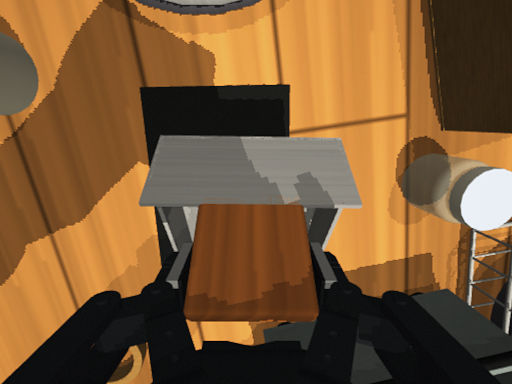

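View pics/s39z.png

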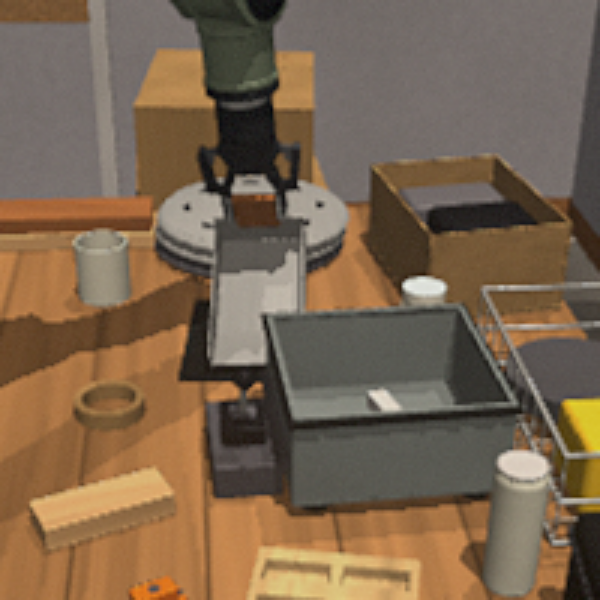

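Emit:
drive_tool(
  series=[
    [66,-0.002,0.016,-0.012,0],
    [66,-0.003,0.016,-0.014,0],
    [66,-0.003,0.015,-0.015,0],
    [66,-0.003,0.013,-0.016,0],
    [66,-0.002,0.011,-0.014,0],
    [66,0,0.007,-0.01,0],
    [66,0,0,0,0],
  ],
  newtons=20,
)

```text
clock: 52.6
position: [0.4923, 0.3868, 0.106]
tool_rot: [3.038, -0.082, 1.43]
force: [-1.3, 0.7, 2.6]
grip_width: 0.0594
```

Run:
```python
from h import *
see("wrist",[],"w40.png")
im,_=see("side",[],"s40.png")
cv2.imwrite("pics/s40z.png",cv2.resize(im[60:260,150:350,::-1],None,fx=3,fy=3))
```

```text
clk 52.6 tcp [0.4923 0.3868 0.106 ] rot [ 3.038 -0.082  1.43 ] w 0.0594 F [-1.3  0.7  2.6]
clk 52.65 tcp [0.4924 0.3864 0.1066] rot [ 3.038 -0.082  1.429] w 0.0593 F [-2.4  1.2  2.3]
```

View pics/w40.png

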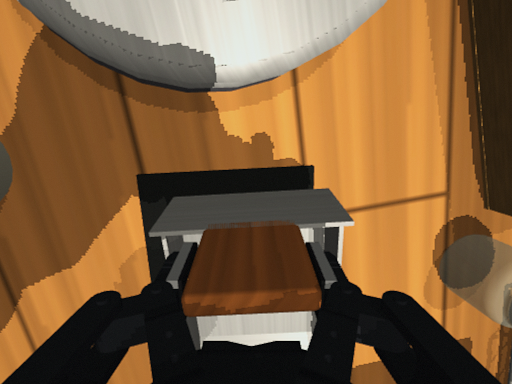

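View pics/s40z.png

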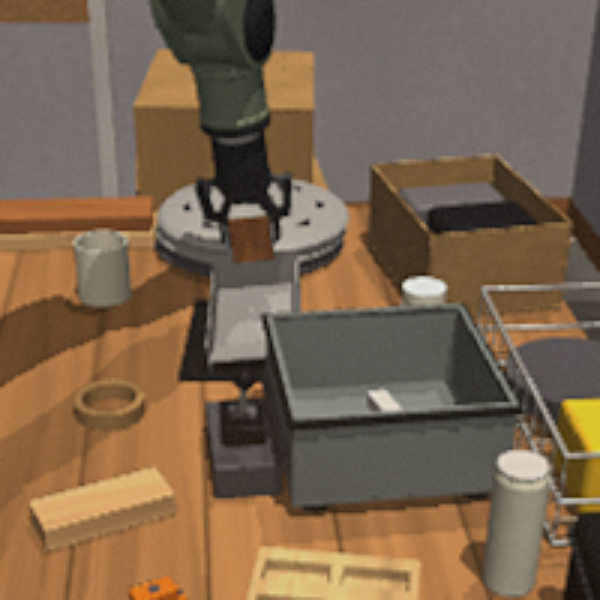

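Emit:
drive_tool(
  series=[
    [66,-0.003,0.004,-0.012,0],
    [66,-0.003,0.002,-0.01,0],
    [66,-0.002,0,-0.006,0],
    [66,0,0,0,0],
  ],
  newtons=20,
)

```text
clock: 53.1
position: [0.489, 0.3926, 0.0831]
tool_rot: [3.03, -0.089, 1.426]
force: [-4.4, -2.5, 6.1]
grip_width: 0.0588
```

Run:
```python
from h import *
see("wrist",[],"w41.png")
```

```text
clk 53.1 tcp [0.489  0.3926 0.0831] rot [ 3.03  -0.089  1.426] w 0.0588 F [-4.4 -2.5  6.1]
```

View pics/w41.png

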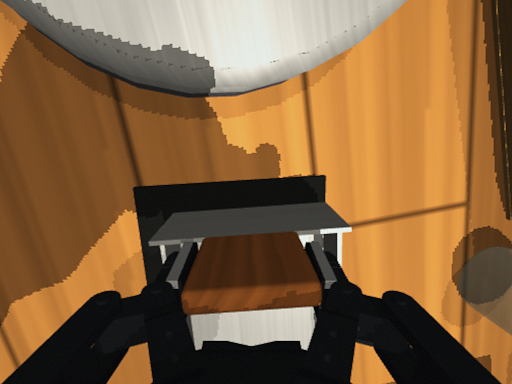

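Emit:
drive_tool(
  series=[
    [100,0,0,0,0],
    [100,0,0,0,0],
    [100,0,0,0,0],
    [100,0,0,0,0],
    [100,0,0,0.03,0],
    [100,0,0,0.045,0],
    [100,0,0,0.045,0],
    [100,0,-0.02,0.045,0],
  ],
)

```text
clock: 53.95
position: [0.4846, 0.3692, 0.2457]
tool_rot: [3.04, -0.079, 1.426]
force: [0.5, -0.1, -0.0]
grip_width: 0.0852
```

Run:
```python
from h import *
see("wrist",[("scoop",.042),("mat",.004)],"w42.png")
```

```text
clk 53.95 tcp [0.4846 0.3692 0.2457] rot [ 3.04  -0.079  1.426] w 0.0852 F [ 0.5 -0.1 -0. ]
scoop 0.61 [256.2 230.6] 12932 ctr [0.505 0.281] size [0.211 0.133] 85.5
mat 0.74 [200.4 183. ] 7186 ctr [0.472 0.301] size [0.242 0.159] 83.0
```

View pics/w42.png

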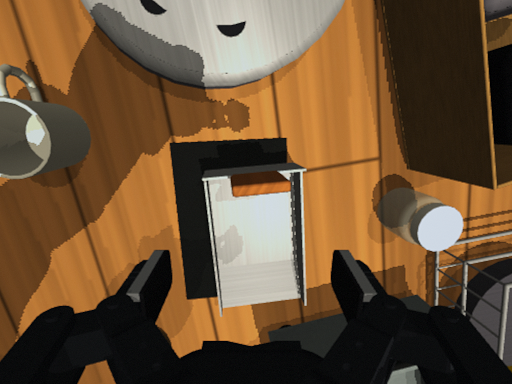

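```bash
cat > hd.py <<'E'
from h import *
import sys
o=bot.observe(); c=ci("wrist"); im=bot.grab_frame("wrist")
x0,x1,y0,y1=map(int,sys.argv[1:5])
hsv=cv2.cvtColor(im,cv2.COLOR_RGB2HSV); m=np.zeros(hsv.shape[:2],bool); m[y0:y1,x0:x1]=True
m&=(hsv[...,1]>120)&(hsv[...,2]<190)
n,l,s,ce=cv2.connectedComponentsWithStats(m.astype(np.uint8)); k=1+s[1:,4].argmax(); print(s[k])
print(o["position"],rect(l==k,"wrist",.124))
z=im[max(0,y0-20):y1+20,x0-20:x1+20,::-1]; cv2.imwrite("pics/hd.png",cv2.resize(z,None,fx=4,fy=4))
E
python3 hd.py 222 300 165 200
python3 - <<'E'
from h import *
im,_=see("top",[("scoop",.042),("mat",.004)],"t43.png")
cv2.imwrite("pics/t43z.png",cv2.resize(im[90:270,80:320,::-1],None,fx=3,fy=3,interpolation=cv2.INTER_CUBIC))
E
```

```text
[228 170  60  25 793]
[0.48691431 0.36724474 0.24729355] ((0.5097751021385193, 0.380928099155426), (0.021822674199938774, 0.05874790623784065), 85.3545150756836)
clk 54.15 tcp [0.4861 0.3673 0.2453] rot [ 3.038 -0.08   1.423] w 0.0855 F [ 0.3 -0.4 -1. ]
scoop 0.96 [150.  208.3] 3175 ctr [0.503 0.288] size [0.234 0.127] 85.4
scoop 0.65 [281.7 172.2] 216 ctr [ 0.616 -0.103] size [0.061 0.036] 1.3
mat 0.64 [145.9 233. ] 1231 ctr [0.438 0.326] size [0.276 0.128] 56.5
```

View pics/hd.png

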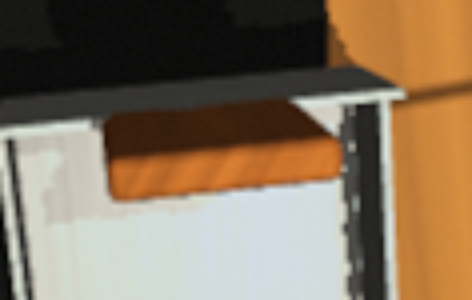

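View pics/t43z.png

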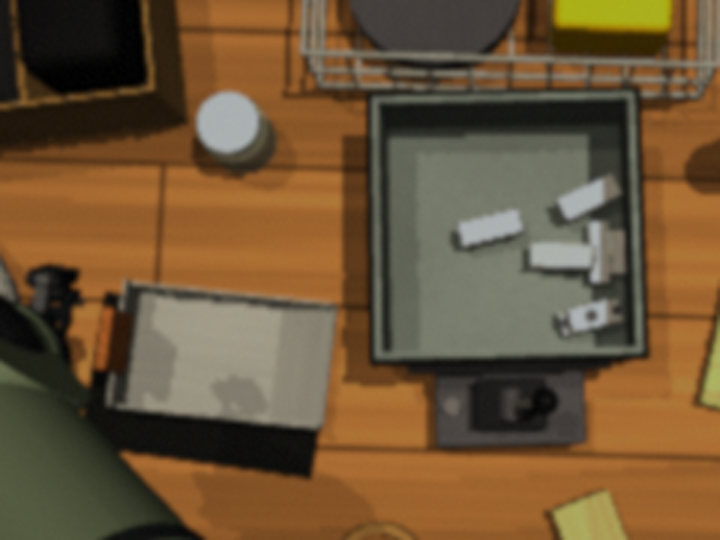

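Run:
```python
from h import *
for q in((258,188),(229,190),(287,185)): print(p2w("wrist",*q,.124))
```

```text
[0.50607845 0.37521353 0.124     ]
[0.4778146  0.37827668 0.124     ]
[0.53497736 0.37310047 0.124     ]
```

Emit:
drive_tool(
  series=[
    [100,0.01,0.004,-0.03,0.03],
    [100,0.01,0.004,-0.03,0.03],
    [100,0,0,-0.02,0],
    [100,0,0,0,0],
  ],
)

```text
clock: 54.7
position: [0.5036, 0.3765, 0.1562]
tool_rot: [3.045, -0.074, 1.489]
force: [-0.8, -0.4, 0.5]
grip_width: 0.0854
```

Run:
```python
from h import *
see("wrist",[],"w44.png")
print(w2p("wrist",[.506,.375,.124]))
```

```text
clk 54.7 tcp [0.5036 0.3765 0.1562] rot [ 3.045 -0.074  1.489] w 0.0854 F [-0.8 -0.4  0.5]
[249.3649936  233.38666409]
```

View pics/w44.png

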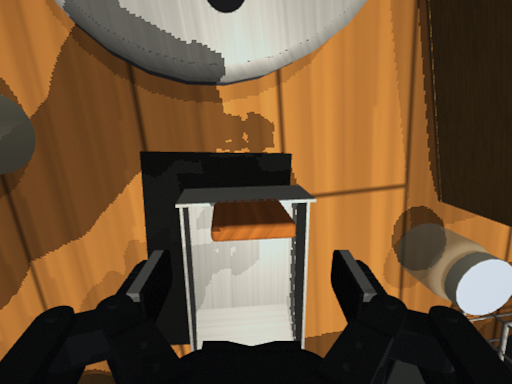

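Emit:
drive_tool(
  series=[
    [100,0,-0.002,-0.03,0],
    [100,-0.001,-0.001,-0.025,0],
    [100,0,0,0,0],
  ],
)

```text
clock: 55.05
position: [0.5034, 0.3755, 0.1038]
tool_rot: [3.042, -0.077, 1.489]
force: [-0.1, -0.0, -0.2]
grip_width: 0.0852
```

Emit:
drive_tool(
  series=[
    [100,0.002,-0.001,-0.015,0],
    [100,0,0,-0.008,0],
    [100,0,0,0,0],
    [60,0,0,0,0],
    [50,0,0,0,0],
    [40,0,0,0,0],
    [20,0,0,0,0],
    [20,0,0,0,0],
  ],
  newtons=100,
)

```text
clock: 55.85
position: [0.5074, 0.3776, 0.0872]
tool_rot: [3.037, -0.083, 1.49]
force: [-0.4, 0.2, -2.8]
grip_width: 0.0595
```

Emit:
drive_tool(
  series=[
    [20,0,0,0.012,0],
    [20,-0.006,0.005,0,-0.01],
    [20,-0.008,0.007,0,-0.01],
    [20,-0.006,0.006,0,-0.01],
    [20,0,0,0,0],
  ],
)

```text
clock: 56.35
position: [0.4853, 0.3977, 0.1006]
tool_rot: [3.037, -0.084, 1.457]
force: [1.0, -0.1, -2.1]
grip_width: 0.059
```

Emit:
drive_tool(
  series=[
    [20,0,0,-0.006,0],
    [20,0,0,-0.005,0],
    [20,0,0,0,0],
  ],
  newtons=30,
)

```text
clock: 56.65
position: [0.4848, 0.3978, 0.0882]
tool_rot: [3.037, -0.083, 1.458]
force: [-0.4, 0.0, -2.0]
grip_width: 0.0593
```

Emit:
drive_tool(
  series=[
    [20,0,0,-0.003,0],
    [20,0,0,0,0],
    [75,0,0,0,0],
    [90,0,0,0,0],
    [100,0,0,0,0],
    [100,0,0,0,0],
  ],
  newtons=20,
)

```text
clock: 57.25
position: [0.4866, 0.3979, 0.086]
tool_rot: [3.035, -0.085, 1.457]
force: [-0.3, 0.5, -0.2]
grip_width: 0.0856
```

Run:
```python
from h import *
see("wrist",[],"w45.png")
```

```text
clk 57.25 tcp [0.4866 0.3979 0.086 ] rot [ 3.035 -0.085  1.457] w 0.0856 F [-0.3  0.5 -0.2]
```

View pics/w45.png

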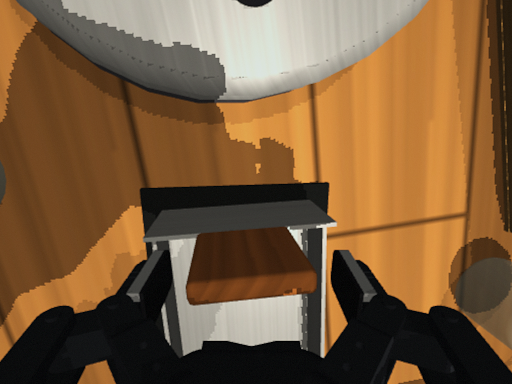

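Emit:
drive_tool(
  series=[
    [100,0,0,0.02,0],
    [100,0,0,0.03,0],
    [100,0,0,0.04,0],
    [100,0,0,0.045,0],
    [100,0,-0.01,0.03,0],
  ],
)

```text
clock: 57.8
position: [0.4835, 0.3865, 0.2515]
tool_rot: [3.042, -0.079, 1.458]
force: [0.5, -0.8, 0.4]
grip_width: 0.0854
```

Run:
```python
from h import *
see("wrist",[("scoop",.042),("mat",.004)],"w46.png")
im,_=see("top",[("scoop",.042),("start_lever_tip",.133),("tumbler",.135)],"t46.png")
```

```text
clk 57.8 tcp [0.4835 0.3865 0.2515] rot [ 3.042 -0.079  1.458] w 0.0854 F [ 0.5 -0.8  0.4]
scoop 0.69 [238.9 229.8] 13003 ctr [0.478 0.304] size [0.212 0.132] 85.9
mat 0.71 [184.9 183.5] 3229 ctr [0.474 0.302] size [0.24  0.161] 83.5
clk 57.95 tcp [0.4845 0.3852 0.2506] rot [ 3.041 -0.079  1.456] w 0.0853 F [ 0.9  0.4 -2. ]
scoop 0.78 [142.3 217.9] 3195 ctr [0.478 0.312] size [0.236 0.126] 85.5
tumbler 0.88 [246.7 173.3] 8976 ctr [ 0.59  -0.003] size [0.341 0.265] 3.1
```

View pics/w46.png

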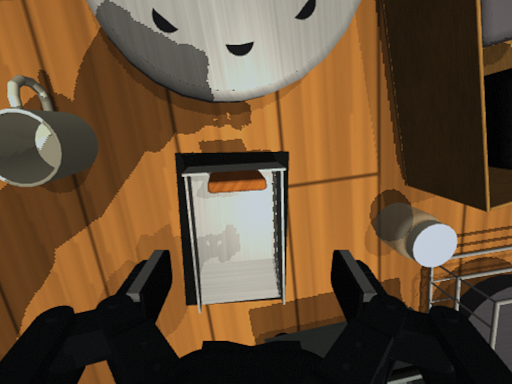

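Emit:
drive_tool(
  series=[
    [0,-0.002,-0.045,0,0],
    [0,-0.002,-0.049,0,0],
    [0,-0.002,-0.049,0,0],
    [0,-0.002,-0.049,0,0],
    [0,-0.002,-0.049,0,0],
    [0,-0.002,-0.049,0,0],
    [0,-0.002,-0.049,0,0],
    [0,-0.002,-0.049,0,0],
    [0,-0.002,-0.049,0,0],
    [0,-0.002,-0.045,0,0],
    [0,0,0,0,0],
  ],
  newtons=40,
)

```text
clock: 59.25
position: [0.4534, -0.1077, 0.2363]
tool_rot: [3.061, -0.074, 1.462]
force: [-0.6, 1.5, -0.9]
grip_width: 0.0001
```

Run:
```python
from h import *
see("wrist",[("start_lever_tip",.133)],"w47.png")
im,_=see("top",[("start_lever_tip",.133)],"t47.png")
cv2.imwrite("pics/t47z.png",cv2.resize(im[90:270,80:320,::-1],None,fx=3,fy=3,interpolation=cv2.INTER_CUBIC))
```

```text
clk 59.25 tcp [ 0.4534 -0.1077  0.2363] rot [ 3.061 -0.074  1.462] w 0.0001 F [-0.6  1.5 -0.9]
start_lever_tip 0.81 [238.8 125.1] 860 ctr [ 0.459 -0.037] size [0.026 0.037] 32.4
start_lever_tip 0.52 [321.5 267.5] 4599 ctr [ 0.509 -0.218] size [0.124 0.119] 77.1
clk 59.35 tcp [ 0.454  -0.103   0.2364] rot [ 3.061 -0.075  1.467] w -0.0002 F [-0.7  0.9  0.2]
start_lever_tip 0.29 [277.4 196.7] 166 ctr [ 0.541 -0.084] size [0.026 0.057] 11.1
```

View pics/w47.png

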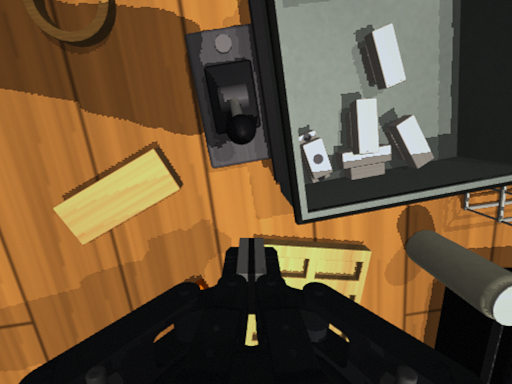

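View pics/t47z.png

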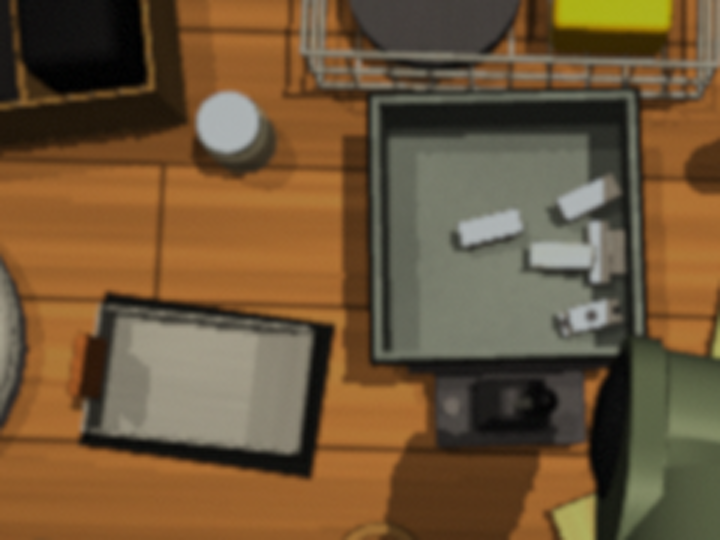

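Emit:
drive_tool(
  series=[
    [0,0.004,0,-0.03,0],
    [0,0.002,0,-0.04,0],
    [0,0,0,-0.035,0],
    [0,0,0,-0.008,0],
    [0,0,0,0,0],
  ],
)

```text
clock: 59.95
position: [0.4624, -0.094, 0.1215]
tool_rot: [3.057, -0.077, 1.482]
force: [-0.8, -0.8, -0.7]
grip_width: -0.0001
```

Emit:
drive_tool(
  series=[
    [0,0,0.015,0,0],
    [0,0,0.015,0,0],
    [0,0,0.015,0,0],
    [0,0,0.015,0,0],
    [0,0,0.015,0,0],
    [0,0,0.012,0,0],
    [0,0,0,0,0],
  ],
)

```text
clock: 60.65
position: [0.467, -0.0011, 0.1324]
tool_rot: [3.046, -0.077, 1.487]
force: [-0.2, -1.0, 0.1]
grip_width: 0.0001
```

Run:
```python
from h import *
see("wrist",[],"w48.png")
```

```text
clk 60.65 tcp [ 0.467  -0.0011  0.1324] rot [ 3.046 -0.077  1.487] w 0.0001 F [-0.2 -1.   0.1]
```

View pics/w48.png

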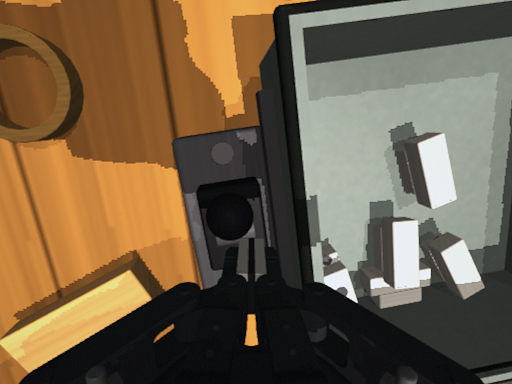

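Emit:
drive_tool(
  series=[
    [0,-0.004,0,-0.01,0],
    [0,0,0.007,-0.003,0],
    [0,0,0.007,-0.002,0],
    [0,0,0.006,-0.002,0],
    [0,0,0,0,0],
  ],
)

```text
clock: 61.2
position: [0.4636, 0.0024, 0.1156]
tool_rot: [3.043, -0.062, 1.467]
force: [-0.2, -0.6, 0.7]
grip_width: 0.0002
```

Run:
```python
from h import *
see("wrist",[],"w49.png")
```

```text
clk 61.2 tcp [0.4636 0.0024 0.1156] rot [ 3.043 -0.062  1.467] w 0.0002 F [-0.2 -0.6  0.7]
```

View pics/w49.png

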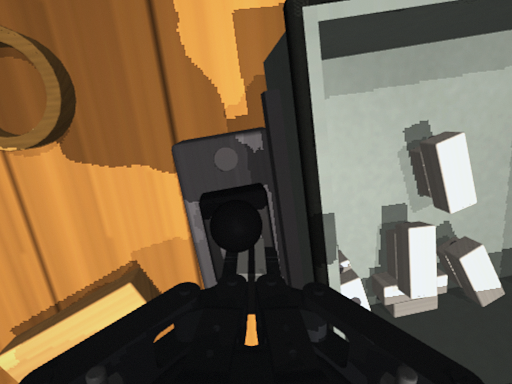

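Run:
```python
from h import *
o=bot.observe(); print(np.round(p2w("wrist",236,226,.137),4), np.round(p2w("wrist",236,226,.133),4), np.round(o["moment"],2))
```

```text
[0.4576 0.0288 0.137 ] [0.4575 0.0272 0.133 ] [-1.4  -0.13 -0.13]
```

Emit:
drive_tool(
  series=[
    [0,0,0.01,0,0],
    [0,0,0.01,0,0],
    [0,0,0.01,0,0],
  ],
)

```text
clock: 61.55
position: [0.463, 0.0054, 0.1152]
tool_rot: [3.043, -0.037, 1.436]
force: [2.7, -80.9, 19.6]
grip_width: -0.0
```

Emit:
drive_tool(
  series=[
    [0,0,-0.01,0,0],
    [0,0,-0.02,0,0],
    [0,0,-0.03,0,0],
    [0,0,-0.02,0.04,0],
    [0,0,0,0.045,0],
    [0,0,0,0.03,0],
  ],
)

```text
clock: 62.15
position: [0.4595, -0.0819, 0.2285]
tool_rot: [3.053, -0.034, 1.426]
force: [-0.1, -0.4, -0.1]
grip_width: 0.0002
```

Run:
```python
from h import *
see("wrist",[("start_lever_tip",.133)],"w50.png")
im,_=see("side",[],"s50.png")
cv2.imwrite("pics/s50z.png",cv2.resize(im[60:260,150:350,::-1],None,fx=3,fy=3))
```

```text
clk 62.15 tcp [ 0.4595 -0.0819  0.2285] rot [ 3.053 -0.034  1.426] w 0.0002 F [-0.1 -0.4 -0.1]
start_lever_tip 0.87 [221.4  75.6] 1236 ctr [0.456 0.017] size [0.045 0.025] 78.6
clk 62.25 tcp [ 0.461  -0.0819  0.2299] rot [ 3.049 -0.034  1.427] w 0.0004 F [ 0.2  0.2 -0.6]
```

View pics/w50.png

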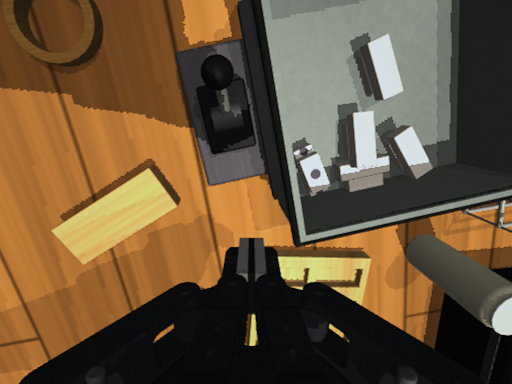

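View pics/s50z.png

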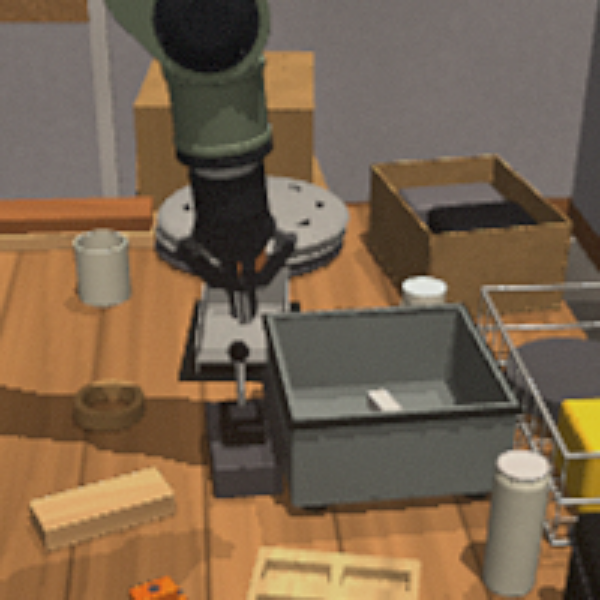

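Run:
```python
from h import *
print(p2w("wrist",217,72,.133))
im,_=see("top",[("scoop",.042),("start_lever_tip",.133),("spray_can",.15),("jar",.09)],"t51.png")
cv2.imwrite("pics/t51z.png",cv2.resize(im[90:270,80:320,::-1],None,fx=3,fy=3,interpolation=cv2.INTER_CUBIC))
```

```text
[0.45862713 0.02682604 0.133     ]
clk 62.3 tcp [ 0.4602 -0.0816  0.2279] rot [ 3.051 -0.034  1.427] w -0.0001 F [ 0.   1.  -0.9]
scoop 0.97 [142.2 218. ] 3240 ctr [0.477 0.312] size [0.238 0.13 ] 86.6
scoop 0.57 [272.4 196.4] 125 ctr [ 0.548 -0.085] size [0.024 0.055] 13.0
start_lever_tip 0.65 [238.6 223.2] 104 ctr [0.459 0.018] size [0.025 0.045] 1.6
spray_can 0.89 [338.6 138.3] 497 ctr [ 0.713 -0.241] size [0.052 0.088] 46.5
jar 0.97 [159.9 135.1] 541 ctr [0.717 0.266] size [0.087 0.064] 46.8
jar 0.52 [284.5 172.6] 207 ctr [ 0.609 -0.1  ] size [0.059 0.035] 1.3
```

View pics/t51z.png

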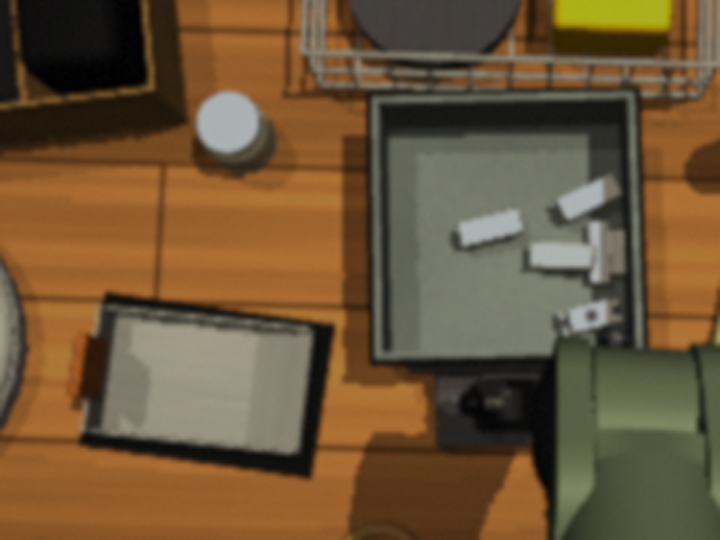

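Run:
```python
import cv2,numpy as np
a=cv2.imread("pics/t37.png");b=cv2.imread("pics/t51.png");o=[]
for im in(a,b): o.append(cv2.resize(im[205:245,215:285],None,fx=9,fy=7,interpolation=cv2.INTER_CUBIC))
r=np.clip(np.vstack(o).astype(float)*2.2,0,255).astype(np.uint8)
cv2.imwrite("pics/lv.png",r)
```

```text
(no output)
```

View pics/lv.png

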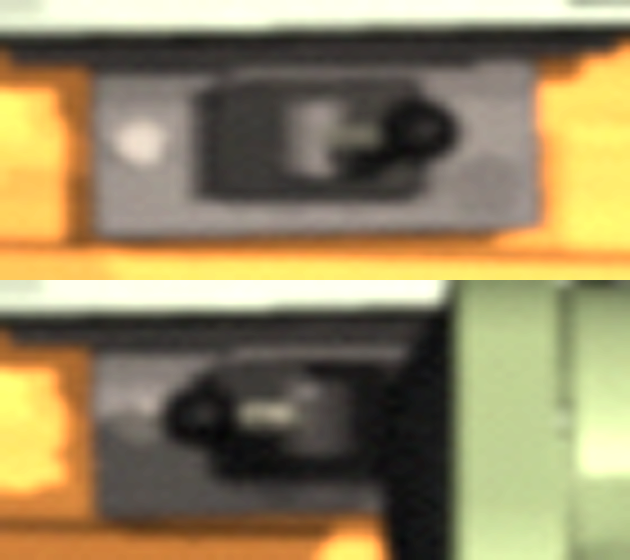

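Emit:
drive_tool(
  series=[
    [0,0,-0.03,0.02,0],
    [0,0,-0.03,0,0],
    [0,0,0,0,0],
    [0,0,0,0,0],
  ],
)

```text
clock: 62.95
position: [0.4581, -0.1414, 0.2429]
tool_rot: [3.062, -0.035, 1.431]
force: [0.3, 0.5, -0.2]
grip_width: -0.0
```

Run:
```python
from h import *
im,_=see("top",[("scoop",.042),("casting1",.05)],"t52.png")
im,_=see("side",[],"s52.png")
cv2.imwrite("pics/s52z.png",cv2.resize(im[60:260,150:350,::-1],None,fx=3,fy=3))
```

```text
clk 62.95 tcp [ 0.4581 -0.1414  0.2429] rot [ 3.062 -0.035  1.431] w -0.0 F [ 0.3  0.5 -0.2]
scoop 0.95 [140.7 217.5] 3183 ctr [0.478 0.311] size [0.237 0.127] 85.5
casting1 0.77 [267.7 174.9] 184 ctr [ 0.609 -0.058] size [0.027 0.06 ] 1.7
casting1 0.76 [274.9 197.9] 181 ctr [ 0.549 -0.086] size [0.027 0.063] 15.7
casting1 0.72 [281.1 172.4] 214 ctr [ 0.614 -0.103] size [0.061 0.036] 1.3
casting1 0.59 [398.3 245.8] 202 ctr [ 0.405 -0.459] size [0.067 0.028] 77.6
casting1 0.57 [274.1 155.1] 197 ctr [ 0.668 -0.083] size [0.029 0.065] 30.1
casting1 0.53 [242.2 163.2] 178 ctr [0.635 0.015] size [0.028 0.06 ] 15.9
clk 63.1 tcp [ 0.4581 -0.1408  0.2431] rot [ 3.061 -0.035  1.433] w 0.0 F [-0.7  0.7  0. ]
```

View pics/s52z.png

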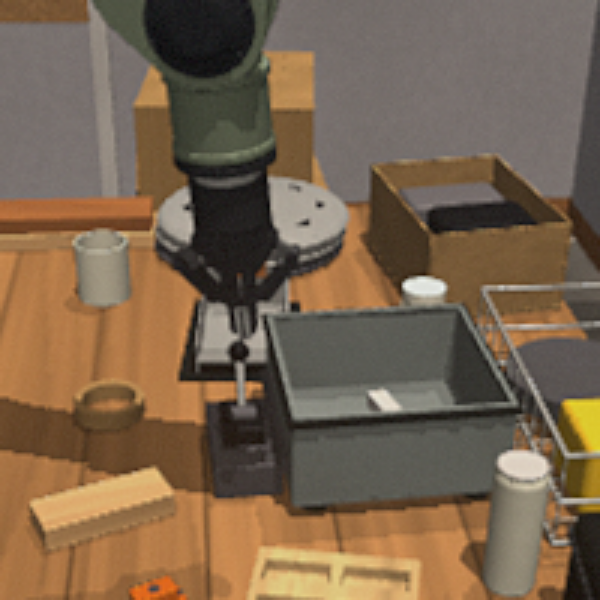

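All five castings are in the tub, the lever is over, the scoop is on its mat, and the gripper is clear. Handing in.

Run:
```python
from workcell import bot
print(bot.job_done())
```

```text
the job is handed in; nothing more can be done
None
```

I handed the job in at about 63 s; it reports no verdict. Only five castings were present, one tray pocket being empty from the start, and all five went into the scoop and then the tub. The lever is pushed over to the left and the empty scoop is back on its mat.

- **Tipping:** The moves only turn the tool about the vertical, so I pinched the handle plate across its width instead of its thickness. I carried the scoop level at 120 N, then let it pivot lip-down over the tub at 20 N, using small jerks and a push of the lip against the far tub wall. I measured about 57° of tilt.
- **Scoop:** After I first set it down it was about 3 cm off, either from the announced knock or from letting go. I gripped it again and centred it. The last top view puts it within about 5 mm of its starting place, standing flat.
- **Lever:** The ball moved about 70 mm of the expected 72 mm, which I read as fully on. One wrist-camera estimate was lower (about 0.88 rad, close to the 0.85 limit). The top view, which shows the ball at equal distances either side of the box centre in the off and on positions, agrees with fully on.
- **Force at the stop:** My last nudge on the lever read 81 N at the wrist. That is under the 120 N wrist limit. The fingertips were doing the pressing; if the 40 N limit also covers them, that push could count against the run.
- **Bystanders:** The can and the jar measured where they were at the start, and I did not touch the orange look-alikes.

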